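# Square up the sample boards and pin them

## Robot

A 7-joint arm with a two-finger parallel gripper is mounted at the origin on the work surface. World frame = base frame: x ahead of the robot, y to its left, z up, the work surface at z = 0. Lengths are in m, angles in rad, forces in N, time in s.
With the tool pointing down it reaches from about 0.4 to 0.925 m from the base axis. Payload 4.1 kg.
Tool frame: the origin (TCP) lies at the very end of the fingers, on their centre line; the grasp point (between the pads) lies 19 mm behind it; z points along the fingers, y is the line along which they close (so a half turn about z gives the same grasp; the last joint's range is limited). The gripper opens to 85 mm and grips with 20 to 120 N. Pads are 22 mm wide; open, the fingers measure 114 mm over their backs; the gripper's body (76 mm by 85 mm) begins 54 mm behind the grasp point. The pads swing forward as they close: fully open they stand 13 mm farther back than shut.
Start: joints at [-1.263, 0.398, 0.045, 1.537, -0.019, 1.207, -0.051], TCP at [0.257, 0.597, 0.231] pointing down, gripper open.
Joint ranges: [-2.82, 2.82], [-0.49, 2.23], [-1.37, 1.46], [0, 2.46], [-1.36, 4.5], [0.23, 2], [-2.94, 2.94]. Speed limits (rad/s): [2.57, 2.57, 3.14, 3.14, 3.14, 3.14, 3.14].

## Interface

Orientations are given as a unit quaternion [x, y, z, w].
In Python, from workcell import bot, imaging, job, finder gives the robot as it stands.
- The arm moves only by the shell command python3 -m inch 'ROWS' [FORCE]. ROWS is JSON, a list of rows, each an object of numbers: "rx", "ry", "rz": the turn, a rotation vector about the tool's x, y, z in units of 5 degrees (1.0 is 5 degrees); "x", "y", "z": the shift along the tool's x, y, z in units of 20 mm (1.0 is 20 mm); "gripper": the opening, from -1 (shut) to 1 (fully open). In form: [{"rx": .., "ry": .., "rz": .., "x": .., "y": .., "z": .., "gripper": ..}, ...]. A call has 1 to 8 rows; each row shifts and turns the commanded pose from where the row before left it, along the tool's axes as they then stand; what a row does not reach is not made up. A row lasts 1/10 s, in which the tool goes at most 50 mm and 8.59 degrees, less where a joint would pass 70% of its speed; a pose out of reach is approached as far as the arm can. A call with a number of a shift or a turn outside -1 to 1 is refused whole. A call with a gripper value outside its range is refused whole. The fingers move at their own pace and stop on an object; FORCE is the grip in N (left out, the last holds). Time passes only in rows, so rows that do not move let the fingers close. It gives the time, the measured TCP pose, the force, the opening and the grip force at its end, in the units of the state.
- bot.get_state(): the state, without advancing time (a new reading comes with each control period).
- imaging.camera(name): name is "side" or "top"; returns a dict with "pixels" (400x640x3 uint8, blue, green, red), "depth" (400x640 float32, m along the optical axis (not along the pixel's ray), 0 where there is no reading), "intrinsics" (3x3 intrinsics, pixels), "k1" (the pictures are not rectified: a ray, as slopes to the right and down, at radius r is drawn at 1 + k1 r^2 times it, then the intrinsics apply), "rvec" (rotation vector, rad) and "tvec" (3), from world to camera coordinates, as OpenCV has them. Camera axes: x right, y down, z forward; pixel columns grow to the right and rows downward; lengths in m; the calibration is good to about 2 mm. A picture is of the moment at which its call begins.
- job.close_job(): hands the job in; it is judged then, once.
Trained networks look in a picture, given as the dict that the camera call returned (one of the last four; its "shot" number tells which), for a name from the list of things; names that differ only in an ending like _2 or _b are one class to them, and where a whole thing is asked for, a point or a joint stands for the part that bears it (a point fixed in the world has none). Each returns a list of dicts, best first, with "score" (0 to 1); they miss things now and then, are a little off and sometimes report something else, mostly with a low value. They report only what shows in the picture. A call takes as long as a camera call. They do not tell look-alikes from the thing itself.
- finder.silhouettes(picture, name): "pixels" (400x640 bool, what is visible of it) and "point" ([row, column] in pixels, amid what is visible of it).
The state is a dict: "time_s": time; "joint_pos": joint angles; "dq": joint speeds; "tau": joint torques, N m; "position": TCP position; "ee_rot": TCP orientation; "wrist_force": force on the tool from outside, world axes, zero at the start; "wrist_torque": the same for the moment, N m; "finger_gap": finger opening in m; "gripper_force": force on a finger pad.
Only numpy, scipy, OpenCV 4.12 (cv2) and the standard library are available. Lean on these libraries where they do the work, as an engineer would, in place of code of your own. Each camera call takes 0.05 s, during which the arm holds its last target. There are 200 camera calls.

## Task

The three sample boards lie askew in the squaring tray: square the pile up into the corner of the two blue fences, all edges flush, so that the holes line up. Then take the orange-headed pin from the pen block and put it down through the three boards into the hole in the tray, fully home with its knob resting on the top board, and let go. Leave the markers and the other things on the desk where they are.

Things in the scene. Friction and masses are not known exactly. Their poses are not given: they have to be found in the camera images.
- jig: Squaring tray, fixed to the desk: an aluminium base 190 x 150 x 14 mm with two blue fences standing on it, 32 mm above the base top, along its +x side (inner face at x = +75 mm) and its +y side (inner face at y = +55 mm). The -x and -y sides are open. Origin: centre of the base's underside. A 130 x 90 mm board squared into the corner has its centre at (10, 10) mm in this frame.
- jig_hole (a point): Centre of the mouth, at the base's top face, of the 14 mm hole through the tray's base, at (-35, 10, 14) mm in the tray's frame; below it is the desk, 14 mm down. The boards' holes stand over it when they are squared up.
- board_white: White (lowest of the pile) sample board, loose, 130 (x) x 90 (y) x 12 mm, about 0.07 kg, with a hole 13 mm across near its -x end. Origin: centre of its underside. Squared up, its axes are parallel to the tray's.
- board_white_hole (a point): Centre of that board's hole, at mid thickness: (-45, 0, 6) mm in the board's frame.
- board_walnut: Walnut brown (middle of the pile) sample board, loose, 130 (x) x 90 (y) x 12 mm, about 0.07 kg, with a hole 13 mm across near its -x end. Origin: centre of its underside. Squared up, its axes are parallel to the tray's.
- board_walnut_hole (a point): Centre of that board's hole, at mid thickness: (-45, 0, 6) mm in the board's frame.
- board_oak: Oak, light brown (top of the pile) sample board, loose, 130 (x) x 90 (y) x 12 mm, about 0.07 kg, with a hole 13 mm across near its -x end. Origin: centre of its underside. Squared up, its axes are parallel to the tray's.
- board_oak_hole (a point): Centre of that board's hole, at mid thickness: (-45, 0, 6) mm in the board's frame.
- holder: Wooden pen block, fixed, 60 (x) x 180 (y) x 58 mm with three 12 mm sockets 50 mm deep in a row along y, 55 mm apart, the middle one at its centre. Origin: centre of its underside. The pin stands in one socket (any), the two markers in the others.
- pin: Binding pin, loose, standing upright: steel shank 10 mm across and 47 mm long with a 3 mm chamfered end, below an orange knob 22 mm across and 32 mm tall. Origin: centre of the shank's lower end; z points up to the knob. Knob from z = 47 to 79 mm; in the pen block it rests on the block's top. Fully home, the knob rests on the top board, shank end 3 mm above the desk.
- marker_blue: Marker pen with a blue cap, loose, upright in the pen block, 11 mm across, 117 mm long. Origin: centre of its lower end. Stays where it is.
- marker_green: Marker pen with a green cap, as the blue one. Stays where it is.
- mug: White mug, 82 mm across, 95 mm tall, behind the work area. Origin: centre of its underside. Bystander.
- mouse: White computer mouse, 105 x 60 x 30 mm, at the left. Origin: centre of its underside. Bystander.
- phone: Black phone lying flat, 150 x 72 x 9 mm, at the right. Origin: centre of its underside. Bystander.
Mind the look-alikes: they are no part of the job. Leave any green look-alike of the board_walnut alone. What is shaped like the board_oak but green is not meant.

How it is judged:
On the way:
1. the three boards are squared up in the tray's corner (holes within 3 mm of the tray's hole, turned less than 2 degrees), the pin not yet over them (horizontal distance between each of board_white_hole, board_walnut_hole, board_oak_hole and jig_hole below 0.003 m and angle between the x axis of each of board_white, board_walnut, board_oak and the x axis of jig, either way round below 0.035 rad and angle between each of board_white, board_walnut, board_oak's own z axis and vertical below 0.05 rad and height (world z) of each of board_white, board_walnut, board_oak below 0.041 m and horizontal distance between pin and jig_hole above 0.03 m), for 0.2 s.
At the end, for the whole second after the job is handed in: Boards flat and square in the tray corner (each hole within 3 mm of the tray hole sideways, turned under 2 degrees); the released pin at rest through them, upright within 0.1 rad, its lower end within 4 mm of the hole axis and under 5.5 mm above the desk (horizontal distance between each of board_white_hole, board_walnut_hole, board_oak_hole and jig_hole below 0.003 m and angle between the x axis of each of board_white, board_walnut, board_oak and the x axis of jig, either way round below 0.035 rad and angle between each of board_white, board_walnut, board_oak's own z axis and vertical below 0.05 rad and height (world z) of each of board_white, board_walnut, board_oak below 0.041 m and horizontal distance between pin and jig_hole below 0.004 m and height (world z) of pin below 0.0055 m and angle between pin's own z axis and vertical below 0.1 rad and linear speed of pin below 0.02 m/s); the robot touches nothing.
It fails at once if a marker is moved more than 30 mm (distance of any of marker_blue, marker_green from where it was at the start of the episode above 0.03 m).
It fails at once if the mug, mouse or phone is moved more than 30 mm (distance of any of mug, mouse, phone from where it was at the start of the episode above 0.03 m).
It also fails if it takes over 64 s, if anything falls off the work surface, if the arm or the gripper's body presses on something with over 40 N, if the wrist force passes 120 N, or if a joint passes its speed limit or range.

## Working session

There is one attempt and no reset: what is moved stays moved. The work goes in short steps, Python scripts to look and compute and a shell command to move; the robot and the scene stay as the last step left them, time stands still between calls to the robot, and variables do not carry over. Pictures are saved under pics/ and viewed, at most 10 in all, crops included, and the job is handed in when it is done.

```bash
ls; mkdir -p pics; cat > h.py <<'E'
import numpy as np, cv2
from workcell import bot, imaging, job, finder
def cam(n): return imaging.camera(n)
def pose(c):
    R=cv2.Rodrigues(np.array(c["rvec"],float))[0]; return R,np.array(c["tvec"],float).ravel()
def rays(c,px): # px Nx2 (col,row) -> undistorted slopes
    K=np.array(c["intrinsics"]);px=np.atleast_2d(px).astype(float)
    d=np.array([c["k1"],0,0,0,0],float)
    return cv2.undistortPoints(px[:,None],K,d)[:,0]
def atz(c,px,z): # intersect with plane z
    R,t=pose(c);s=rays(c,px);D=np.c_[s,np.ones(len(s))]@R;o=-R.T@t
    return o+D*((z-o[2])/D[:,2])[:,None]
def deep(c,px):
    R,t=pose(c);px=np.atleast_2d(px);s=rays(c,px);d=c["depth"][px[:,1].astype(int),px[:,0].astype(int)]
    return (np.c_[s,np.ones(len(s))]*d[:,None]-t)@R,d
def cloud(c,mask):
    r,k=np.nonzero(mask);p,d=deep(c,np.c_[k,r]);return p[d>0]
E
python3 - <<'E'
from h import *
s=bot.get_state();print(s)
for n in("top","side"):
    c=cam(n);cv2.imwrite(f"pics/{n}0.png",c["pixels"]);R,t=pose(c);print(n,-R.T@t,c["intrinsics"],c["k1"])
    for name in["jig","board_white","board_walnut","board_oak","board_oak_hole","jig_hole","holder","pin","marker_blue","marker_green","mug","mouse","phone"]:
        for f in finder.silhouettes(c,name)[:3]:
            P=cloud(c,f["pixels"])
            print(name,round(f["score"],2),f["point"],f["pixels"].sum(),np.median(P,0).round(3) if len(P) else None, np.percentile(P[:,2],[5,95]).round(3) if len(P) else None)
E
```

```text
pics
{'time_s': 0.0, 'joint_pos': array([-1.26300686,  0.39919337,  0.04504297,  1.53787925, -0.01869116,
        1.20686275, -0.05071881]), 'dq': array([-0.0007717 ,  0.00028387, -0.00018894, -0.00087708, -0.00010521,
       -0.00047305,  0.00143987]), 'tau': array([-3.82661301e-04, -4.75111377e+01,  1.36435479e+00, -2.54227155e+01,
        1.15068399e-02,  9.46577842e-03, -1.59909291e-05]), 'position': array([0.25692204, 0.59639153, 0.23026307]), 'ee_rot': array([ 2.01952034e-01,  9.79394942e-01, -9.52864937e-04, -1.22273141e-04]), 'wrist_force': array([ 0.06458221, -0.28009555, -0.46159977]), 'wrist_torque': array([ 0.02961294, -0.04889848, -0.01178589]), 'gripper_force': 0.0, 'finger_gap': 0.085539470647462}
top [ 0.49377116 -0.00228026  1.26587833] [[370.01035081   0.         315.59411481]
 [  0.         370.01035081 194.10176129]
 [  0.           0.           1.        ]] -0.07990383797199624
jig 0.69 [197.1, 258.1] 1322 [0.589 0.173 0.018] [0.01 0.05]
board_walnut 0.94 [258.4, 257.5] 1040 [0.367 0.205 0.014] [0.01  0.018]
board_walnut 0.62 [217.4, 278.0] 77 [0.519 0.138 0.04 ]
[... 1284 characters left out ...]
[0.006 0.016]
board_oak 0.63 [194.1, 272.4] 988 [0.576 0.139 0.051] [0.041 0.054]
board_oak 0.15 [213.4, 269.2] 1349 [0.558 0.134 0.017] [0.004 0.048]
board_oak_hole 0.66 [192.8, 276.8] 942 [0.573 0.139 0.051] [0.043 0.054]
jig_hole 0.81 [214.7, 266.4] 1495 [0.559 0.136 0.017] [0.004 0.049]
holder 0.78 [261.0, 369.0] 2119 [ 0.561 -0.236  0.055] [0.006 0.062]
marker_blue 0.69 [213.3, 268.6] 1579 [0.562 0.135 0.017] [0.002 0.049]
marker_blue 0.41 [237.6, 370.7] 50 [ 0.576 -0.22   0.096] [0.063 0.12 ]
mug 0.72 [182.7, 372.9] 1133 [ 0.786 -0.039  0.064] [0.01  0.095]
mouse 0.79 [164.6, 208.6] 420 [0.541 0.432 0.027] [0.009 0.033]
phone 0.9 [335.1, 441.4] 1961 [ 0.533 -0.477  0.011] [0.008 0.014]
```

```bash
python3 - <<'E'
import cv2
t=cv2.imread("pics/top0.png")[120:290,170:430];s=cv2.imread("pics/side0.png")[150:300,170:430]
cv2.imwrite("pics/a.png",cv2.resize(t,None,fx=3,fy=3,interpolation=cv2.INTER_CUBIC))
cv2.imwrite("pics/b.png",cv2.resize(s,None,fx=3,fy=3,interpolation=cv2.INTER_CUBIC))
E
```

```text
(no output)
```

View pics/a.png

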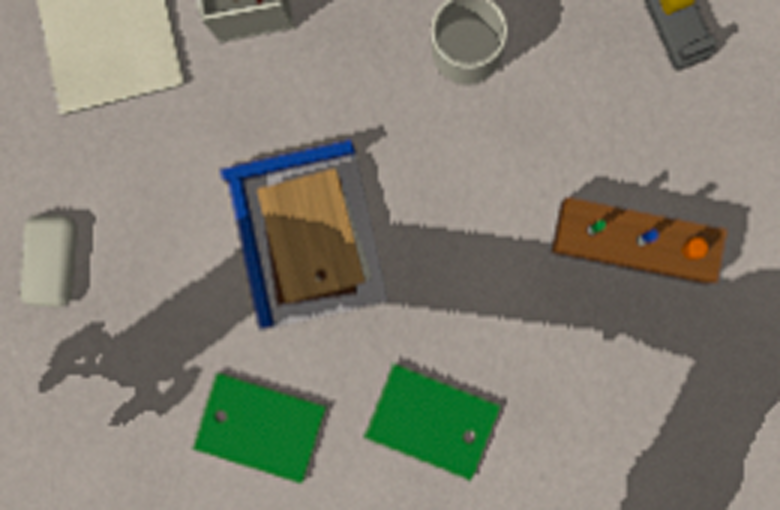

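View pics/b.png

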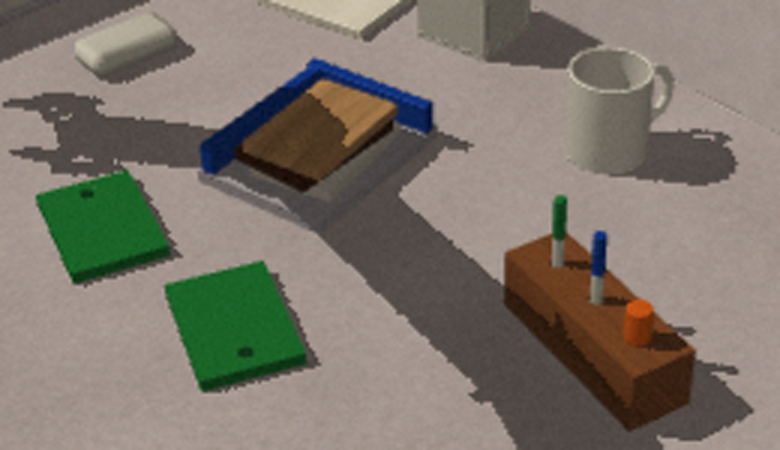

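The top view shows the tray, turned about 13° CCW, at (305,235) in the crop. The oak board is on top, with walnut and white peeking out beneath it. The pin, with its orange knob at (697,247), is in the right-hand socket, with blue and green next to it. The green boards in front are look-alikes. The side view agrees, with the pin at (638,322). Next I fit the tray, pin and oak poses in both views.

```bash
cat >> h.py <<'E'
from scipy.optimize import minimize
def proj(c,P):
    return cv2.projectPoints(np.asarray(P,float),np.array(c["rvec"],float),np.array(c["tvec"],float),np.array(c["intrinsics"]),np.array([c["k1"],0,0,0,0],float))[0][:,0]
def render(c,solids):
    S=4;m=np.zeros((400*S,640*S),np.uint8)
    for P in solids:
        h=cv2.convexHull(((proj(c,P)+.5)*S*16).astype(np.int32)); cv2.fillConvexPoly(m,h,255,shift=4)
    return cv2.resize(m,(640,400),interpolation=cv2.INTER_AREA)/255.
def box(x0,x1,y0,y1,z0,z1): return np.array([[x,y,z] for x in(x0,x1) for y in(y0,y1) for z in(z0,z1)])
def tf(P,x,y,a):
    R=np.array([[np.cos(a),-np.sin(a),0],[np.sin(a),np.cos(a),0],[0,0,1]]);return P@R.T+[x,y,0]
def hsv(c): return cv2.cvtColor(c["pixels"],cv2.COLOR_BGR2HSV)
def near(c,m,ctr,r):
    q=proj(c,[ctr])[0];Y,X=np.mgrid[:400,:640];return m&(np.hypot(X-q[0],Y-q[1])<r)
def fit(views,masks,model,p0,step):
    f=lambda p:sum(np.abs(render(c,model(p))-m).sum() for c,m in zip(views,masks))
    s=np.array([p0]+[np.array(p0)+np.eye(len(p0))[i]*step[i] for i in range(len(p0))])
    r=minimize(f,p0,method="Nelder-Mead",options=dict(initial_simplex=s,maxiter=400,xatol=1e-4,fatol=.05));return r.x,r.fun/sum(m.sum() for m in masks)
def fence(p):
    x,y,a,t=p
    return [tf(box(.075,.075+t,-.075,.055+t,.014,.046),x,y,a),tf(box(-.095,.075+t,.055,.055+t,.014,.046),x,y,a)]
def knob(p):
    th=np.linspace(0,2*np.pi,24);C=np.c_[np.cos(th)*.011,np.sin(th)*.011]
    return [np.r_[np.c_[C,0*th+p[2]],np.c_[C,0*th+p[2]+.032]]+[p[0],p[1],0]]
def blue(c): H=hsv(c);return near(c,(H[...,0]>105)&(H[...,0]<130)&(H[...,1]>120),[.58,.15,.03],60)
def orange(c,ctr,r=40): H=hsv(c);return near(c,(H[...,0]<14)&(H[...,1]>200)&(H[...,2]>140),ctr,r)
E
python3 - <<'E'
from h import *
v=[cam("top"),cam("side")]
B=[blue(c) for c in v];O=[orange(c,[.566,-.266,.08]) for c in v]
print([b.sum() for b in B+O])
for vs,ms in ((v,B),(v[:1],B[:1]),(v[1:],B[1:])): print("jig",*fit(vs,ms,fence,[.58,.15,.23,.015],[.01,.01,.1,.005]))
for vs,ms in ((v,O),(v[:1],O[:1])): print("pin",*fit(vs,ms,knob,[.566,-.266,.06],[.01,.01,.005]))
# oak hole & top via cloud
f=[g for g in finder.silhouettes(v[0],"board_oak") if abs(g["point"][0]-195)<20][0]
P=cloud(v[0],f["pixels"]);P=P[P[:,2]>.045];print(cv2.minAreaRect((P[:,:2]*1000).astype(np.float32)),np.median(P[:,2]))
print(bot.get_state()["joint_pos"])
E
```

```text
[np.int64(422), np.int64(597), np.int64(9), np.int64(58)]
jig [0.58906434 0.16151293 0.23432719 0.00901086] 0.3877850256883911
jig [0.58825684 0.16103189 0.23403693 0.00930508] 0.1278041074249605
jig [5.97323198e-01 1.73512426e-01 2.39906216e-01 1.73807813e-04] 0.47397116300456527
pin [ 0.57131673 -0.26694974  0.06171328] 1.9994146912496338
pin [ 0.56881727 -0.26755238  0.06281613] 5.013507625272331
((579.8762817382812, 147.66964721679688), (130.83213806152344, 90.5301742553711), 15.599884033203125) 0.051880396302378035
[-1.26298352  0.39837721  0.04510213  1.53662297 -0.01868336  1.2069051
 -0.05071461]
```

```bash
python3 - <<'E'
from h import *
v=[cam("top"),cam("side")]
for c in v:
    q=proj(c,[[.569,-.267,.09],[.569,-.267,.075]]).round().astype(int);H=hsv(c)
    for k,r in q: print(k,r,H[r-2:r+3:2,k-3:k+4].tolist())
O=[near(c,(hsv(c)[...,0]<13)&(hsv(c)[...,1]>175)&(hsv(c)[...,2]>z),[.569,-.267,.075],14) for c,z in zip(v,(170,150))]
def occ(p): return [tf(box(-.055,.075,-.045-.005,.04,.014,.05),.5799-.003,.1477-.002,.26)]
import h
def go(vs,B):
    keep=[]
    for c in vs:
        f=tf(box(-.066,.066,-.047,.047,.014,.052),.5799,.1477,np.radians(15.6)); keep.append(cv2.dilate((render(c,[f])>0).astype(np.uint8),np.ones((3,3)))==0)
    fn=lambda p:sum((np.abs(render(c,fence(p))-m)*k).sum() for c,m,k in zip(vs,B,keep))
    p0=np.array([.588,.161,.234,.01]);s=np.vstack([p0,p0+np.diag([.008,.008,.08,.004])])
    r=minimize(fn,p0,method="Nelder-Mead",options=dict(initial_simplex=s,xatol=1e-4,fatol=.05));return r.x,r.fun,[ (b*k).sum() for b,k in zip(B,keep)]
B=[near(c,(hsv(c)[...,0]>100)&(hsv(c)[...,0]<135)&(hsv(c)[...,1]>100),[.58,.15,.03],75) for c in v]
print(go(v,B),go(v[:1],B[:1]),go(v[1:],B[1:]))
print([o.sum() for o in O])
for i in((0,1),(0,),(1,)): print("pin",*fit([v[j] for j in i],[O[j] for j in i],knob,[.569,-.267,.058],[.006,.006,.004]))
for c,m,n in zip(v,B,"ts"):
    im=c["pixels"].copy()
    big=cv2.resize(im,None,fx=4,fy=4,interpolation=cv2.INTER_NEAREST)
    for S in fence([.5883,.1610,.234,.0093])+[tf(box(-.095,.095,-.075,.075,0,.014),.5883,.161,.234)]:
        for pp in [cv2.convexHull(proj(c,S).astype(np.float32))]: cv2.polylines(big,[((pp+.5)*4).astype(np.int32)],True,(0,255,255))
    q=(proj(c,[[.58,.15,.03]])[0]*4).astype(int);cv2.imwrite(f"pics/o{n}.png",big[max(q[1]-200,0):q[1]+200,q[0]-250:q[0]+250])
a=cv2.imread("pics/ot.png");b=cv2.imread("pics/os.png");o=np.hstack([a[:,50:450],b[:,50:450]]);cv2.imwrite("pics/o.png",o)
E
```

```text
401 202 [[[14, 202, 101], [14, 255, 102], [13, 255, 157], [14, 255, 185], [14, 255, 195], [13, 255, 186], [14, 255, 152]], [[13, 255, 129], [14, 255, 163], [14, 255, 199], [14, 255, 196], [14, 255, 191], [14, 255, 193], [13, 255, 194]], [[14, 255, 139], [13, 255, 159], [14, 255, 197], [14, 255, 200], [14, 255, 197], [14, 255, 197], [14, 255, 181]]]
400 202 [[[14, 183, 113], [14, 202, 101], [14, 255, 102], [13, 255, 157], [14, 255, 185], [14, 255, 195], [13, 255, 186]], [[15, 233, 116], [13, 255, 129], [14, 255, 163], [14, 255, 199], [14, 255, 196], [14, 255, 191], [14, 255, 193]], [[14, 224, 124], [14, 255, 139], [13, 255, 159], [14, 255, 197], [14, 255, 200], [14, 255, 197], [14, 255, 197]]]
381 252 [[[13, 178, 56], [11, 195, 76], [11, 222, 123], [11, 225, 181], [10, 227, 188], [11, 225, 194], [11, 227, 191]], [[11, 196, 130], [11, 225, 185], [11, 224, 196], [11, 227, 193], [11, 228, 191], [11, 228, 191], [11, 227, 188]], [[11, 218, 136], [11, 223, 176], [11, 226, 194], [11, 226, 192], [11, 225, 194], [11, 223, 191], [11, 223, 189]]]
381 257 [[[10, 210, 141], [11, 227, 155], [11, 23
[... 351 characters left out ...]
21358]), np.float64(97.58431372549019), [np.int64(443), np.int64(452)]) (array([0.58790777, 0.16106893, 0.23467368, 0.00997455]), np.float64(55.36078431372549), [np.int64(443)]) (array([0.58847009, 0.16037125, 0.23039917, 0.01060051]), np.float64(36.694117647058825), [np.int64(452)])
[np.int64(0), np.int64(45)]
pin [ 1.91598959  0.80984296 -1.42202209] 0.8665795206971678
pin [ 20.38914815  59.32774074 -60.44037037] nan
pin [ 1.11404191  0.17120549 -0.54005394] 0.6710239651416122h.py:35: RuntimeWarning: invalid value encountered in scalar divide
  r=minimize(f,p0,method="Nelder-Mead",options=dict(initial_simplex=s,maxiter=400,xatol=1e-4,fatol=.05));return r.x,r.fun/sum(m.sum() for m in masks)
```

View pics/o.png

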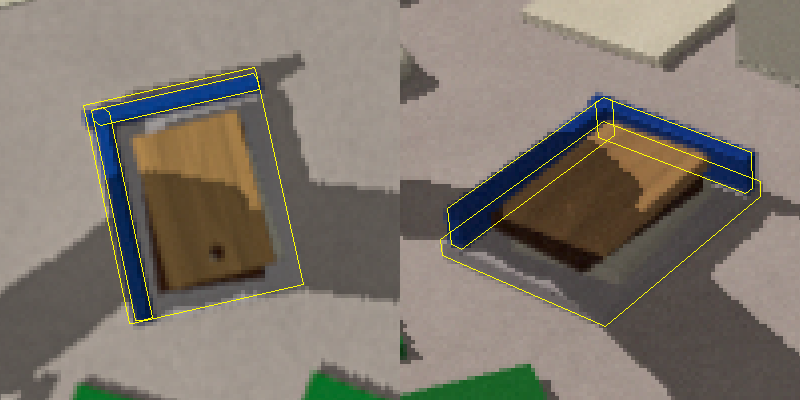

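The yellow overlay matches the tray in both views, so it sits at about (0.588, 0.161) with yaw 0.2325. I start by moving to the −y side of the pile.

```bash
cat >> h.py <<'E'
from scipy.spatial.transform import Rotation as Ro
JX,JY,JA=.5883,.1608,.2325
def j2w(x,y): return tf(np.array([[x,y,0.]]),JX,JY,JA)[0,:2]
def to(x,y,z,yaw_y=None):
    s=bot.get_state();R=Ro.from_quat(s["ee_rot"]);p=s["position"]
    print("t",round(s["time_s"],2),"pos",p.round(4),"F",s["wrist_force"].round(1),"gap",round(s["finger_gap"],4),"tray",tf(np.array([[p[0]-JX,p[1]-JY,0]]),0,0,-JA)[0,:2].round(4))
    a=np.degrees(np.arctan2(R.as_matrix()[1,1],R.as_matrix()[0,1]));dz=None
    if yaw_y is not None: dz=-((np.degrees(yaw_y)-a+90)%180-90)/5
    print("units xyz",(R.inv().apply(np.array([x,y,z])-p)/.02).round(2),"yaw",a.round(2),"rz units",dz, "tilt deg",np.degrees(np.arccos(-R.as_matrix()[2,2])).round(2))
E
python3 -m inch '[{"x":-0.95,"y":-0.61,"gripper":-0.06},{"x":-0.95,"y":-0.61,"gripper":-0.06},{"x":-0.95,"y":-0.61,"gripper":-0.06},{"x":-0.95,"y":-0.61,"gripper":-0.06},{"x":-0.95,"y":-0.61,"gripper":-0.06},{"x":-0.95,"y":-0.61,"gripper":-0.06},{"x":-0.95,"y":-0.61,"gripper":-0.06},{"x":-0.95,"y":-0.61,"gripper":-0.06}]' 40
python3 -m inch '[{"x":-0.95,"y":-0.61,"gripper":-0.06},{"x":-0.95,"y":-0.61,"gripper":-0.06},{"x":-0.95,"y":-0.61,"gripper":-0.06},{"x":-0.95,"y":-0.61,"gripper":-0.06},{"x":-0.95,"y":-0.61,"gripper":-0.06},{"x":-0.95,"y":-0.61,"gripper":-0.06},{"x":-0.95,"y":-0.61,"gripper":-0.06},{"x":-0.95,"y":-0.61,"gripper":-0.06}]'
python3 -m inch '[{"x":-0.95,"y":-0.61,"gripper":-0.06},{"x":-0.95,"y":-0.61,"gripper":-0.06},{"x":-0.95,"y":-0.61,"gripper":-0.06},{"x":-0.95,"y":-0.61,"gripper":-0.06},{"x":-0.95,"y":-0.61,"gripper":-0.06},{"x":-0.95,"y":-0.61,"gripper":-0.06},{"x":-0.95,"y":-0.61,"gripper":-0.06},{"x":-0.95,"y":-0.61,"gripper":-0.06}]'
python3 -m inch '[{"rz":0.97},{"rz":0.97},{"rz":0.97},{"rz":0.97},{"rz":0.97},{"rz":0.97},{"rz":0.97},{"rz":0.97}]'
python3 -c "
from h import *
to(*j2w(-.003,-.088),.017,JA)"
```

```text
t 1.65 pos [0.2572 0.597  0.2314] F [0.4 0.4 0.7] gap 0.0854 tray [-0.2217  0.5007]
units xyz [-26.34 -17.1   10.72] yaw 66.7 rz units 10.67484405584965 tilt deg 0.01schema error: expected keys rx, ry, rz, x, y, z, gripper
schema error: expected keys rx, ry, rz, x, y, z, gripper
schema error: expected keys rx, ry, rz, x, y, z, gripper
schema error: expected keys rx, ry, rz, x, y, z, gripper
```

```bash
python3 -m inch '[{"rx":0,"ry":0,"rz":0,"x":-1,"y":-0.65,"z":0,"gripper":-0.06},{"rx":0,"ry":0,"rz":0,"x":-1,"y":-0.65,"z":0,"gripper":-0.06},{"rx":0,"ry":0,"rz":0,"x":-1,"y":-0.65,"z":0,"gripper":-0.06},{"rx":0,"ry":0,"rz":0,"x":-1,"y":-0.65,"z":0,"gripper":-0.06},{"rx":0,"ry":0,"rz":0,"x":-1,"y":-0.65,"z":0,"gripper":-0.06},{"rx":0,"ry":0,"rz":0,"x":-1,"y":-0.65,"z":0,"gripper":-0.06},{"rx":0,"ry":0,"rz":0,"x":-1,"y":-0.65,"z":0,"gripper":-0.06},{"rx":0,"ry":0,"rz":0,"x":-1,"y":-0.65,"z":0,"gripper":-0.06}]' 40
python3 -m inch '[{"rx":0,"ry":0,"rz":0,"x":-1,"y":-0.65,"z":0,"gripper":-0.06},{"rx":0,"ry":0,"rz":0,"x":-1,"y":-0.65,"z":0,"gripper":-0.06},{"rx":0,"ry":0,"rz":0,"x":-1,"y":-0.65,"z":0,"gripper":-0.06},{"rx":0,"ry":0,"rz":0,"x":-1,"y":-0.65,"z":0,"gripper":-0.06},{"rx":0,"ry":0,"rz":0,"x":-1,"y":-0.65,"z":0,"gripper":-0.06},{"rx":0,"ry":0,"rz":0,"x":-1,"y":-0.65,"z":0,"gripper":-0.06},{"rx":0,"ry":0,"rz":0,"x":-1,"y":-0.65,"z":0,"gripper":-0.06},{"rx":0,"ry":0,"rz":0,"x":-1,"y":-0.65,"z":0,"gripper":-0.06}]'
python3 -m inch '[{"rx":0,"ry":0,"rz":0,"x":-1,"y":-0.65,"z":0,"gripper":-0.06},{"rx":0,"ry":0,"rz":0,"x":-1,"y":-0.65,"z":0,"gripper":-0.06},{"rx":0,"ry":0,"rz":0,"x":-1,"y":-0.65,"z":0,"gripper":-0.06},{"rx":0,"ry":0,"rz":0,"x":-1,"y":-0.65,"z":0,"gripper":-0.06},{"rx":0,"ry":0,"rz":0,"x":-1,"y":-0.65,"z":0,"gripper":-0.06},{"rx":0,"ry":0,"rz":0,"x":-1,"y":-0.65,"z":0,"gripper":-0.06},{"rx":0,"ry":0,"rz":0,"x":-1,"y":-0.65,"z":0,"gripper":-0.06},{"rx":0,"ry":0,"rz":0,"x":-1,"y":-0.65,"z":0,"gripper":-0.06}]'
python3 -m inch '[{"rx":0,"ry":0,"rz":0.97,"x":0,"y":0,"z":0,"gripper":-0.06},{"rx":0,"ry":0,"rz":0.97,"x":0,"y":0,"z":0,"gripper":-0.06},{"rx":0,"ry":0,"rz":0.97,"x":0,"y":0,"z":0,"gripper":-0.06},{"rx":0,"ry":0,"rz":0.97,"x":0,"y":0,"z":0,"gripper":-0.06},{"rx":0,"ry":0,"rz":0.97,"x":0,"y":0,"z":0,"gripper":-0.06},{"rx":0,"ry":0,"rz":0.97,"x":0,"y":0,"z":0,"gripper":-0.06},{"rx":0,"ry":0,"rz":0.97,"x":0,"y":0,"z":0,"gripper":-0.06},{"rx":0,"ry":0,"rz":0.97,"x":0,"y":0,"z":0,"gripper":-0.06}]'
python3 -m inch '[{"rx":0,"ry":0,"rz":0.97,"x":0,"y":0,"z":0,"gripper":-0.06},{"rx":0,"ry":0,"rz":0.97,"x":0,"y":0,"z":0,"gripper":-0.06},{"rx":0,"ry":0,"rz":0.97,"x":0,"y":0,"z":0,"gripper":-0.06},{"rx":0,"ry":0,"rz":0,"x":0,"y":0,"z":0,"gripper":-0.06}]'
python3 -c "
from h import *
to(*j2w(-.003,-.088),.017,JA)"
```

```text
time_s: 2.45
position: [0.3635, 0.4373, 0.2315]
ee_rot: [0.202, 0.979, 0.0, 0.0]
wrist_force: [-0.3, 0.5, -0.5]
finger_gap: 0.0401
gripper_force: 0.0
time_s: 3.25
position: [0.4693, 0.2786, 0.2315]
ee_rot: [0.202, 0.979, 0.0, 0.0]
wrist_force: [1.2, -0.6, -0.5]
finger_gap: 0.0402
gripper_force: 0.0
time_s: 4.05
position: [0.5751, 0.1198, 0.2315]
ee_rot: [0.202, 0.979, 0.0, 0.0]
wrist_force: [-0.1, 0.7, -0.1]
finger_gap: 0.0401
gripper_force: 0.0
time_s: 4.85
position: [0.5746, 0.1207, 0.2314]
ee_rot: [0.517, 0.856, 0.0, 0.0]
wrist_force: [-0.5, 0.7, -0.2]
finger_gap: 0.0401
gripper_force: 0.0
time_s: 5.25
position: [0.5746, 0.1207, 0.2314]
ee_rot: [0.62, 0.785, 0.0, 0.0]
wrist_force: [0.9, -0.5, 0.5]
finger_gap: 0.0405
gripper_force: 0.0
t 5.25 pos [0.5746 0.1207 0.2314] F [ 0.9 -0.5  0.5] gap 0.0405 tray [-0.0226 -0.0359]
units xyz [-2.61  0.98 10.72] yaw 13.37 rz units 0.008792726525837225 tilt deg 0.01
```

```bash
python3 -m inch '[{"rx":0,"ry":0,"rz":0,"x":-0.87,"y":0.33,"z":0.5,"gripper":-0.06},{"rx":0,"ry":0,"rz":0,"x":-0.87,"y":0.33,"z":1,"gripper":-0.06},{"rx":0,"ry":0,"rz":0,"x":-0.87,"y":0.32,"z":1,"gripper":-0.06},{"rx":0,"ry":0,"rz":0,"x":0,"y":0,"z":1,"gripper":-0.06},{"rx":0,"ry":0,"rz":0,"x":0,"y":0,"z":1,"gripper":-0.06},{"rx":0,"ry":0,"rz":0,"x":0,"y":0,"z":1,"gripper":-0.06},{"rx":0,"ry":0,"rz":0,"x":0,"y":0,"z":1,"gripper":-0.06},{"rx":0,"ry":0,"rz":0,"x":0,"y":0,"z":1,"gripper":-0.06}]'
python3 -m inch '[{"rx":0,"ry":0,"rz":0,"x":0,"y":0,"z":1,"gripper":-0.06},{"rx":0,"ry":0,"rz":0,"x":0,"y":0,"z":1,"gripper":-0.06},{"rx":0,"ry":0,"rz":0,"x":0,"y":0,"z":0.7,"gripper":-0.06},{"rx":0,"ry":0,"rz":0,"x":0,"y":0,"z":0.5,"gripper":-0.06},{"rx":0,"ry":0,"rz":0,"x":0,"y":0,"z":0,"gripper":-0.06}]'
python3 - <<'E'
from h import *
to(*j2w(0.0,-.046),.017,JA)
c=cam("side");cv2.imwrite("pics/c.png",cv2.resize(c["pixels"][120:260,190:370],None,fx=4,fy=4,interpolation=cv2.INTER_CUBIC))
E
```

```text
time_s: 6.05
position: [0.6058, 0.0745, 0.0806]
ee_rot: [0.619, 0.785, 0.0, 0.0]
wrist_force: [0.9, -0.1, -0.4]
finger_gap: 0.0402
gripper_force: 0.0
time_s: 6.55
position: [0.6048, 0.0743, 0.0161]
ee_rot: [0.62, 0.785, -0.001, -0.001]
wrist_force: [-0.1, -0.4, -0.9]
finger_gap: 0.0404
gripper_force: 0.0
t 6.55 pos [0.6048 0.0743 0.0161] F [-0.1 -0.4 -0.9] gap 0.0404 tray [-0.0038 -0.088 ]
units xyz [ 2.1   0.19 -0.04] yaw 13.38 rz units 0.012643360386189784 tilt deg 0.13
```

View pics/c.png

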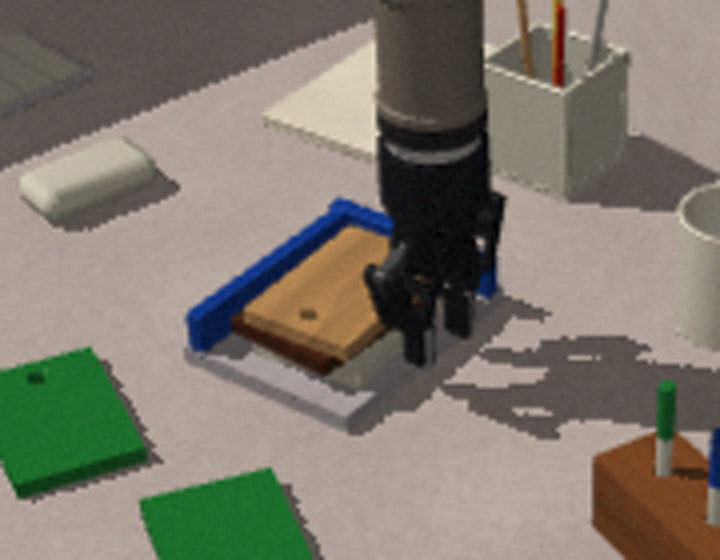

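The picture shows the fingers just off the tray's −y edge at (430,350), low and clear of the boards. Now I push +y.

```bash
python3 -m inch '[{"rx":0,"ry":0,"rz":0,"x":0.25,"y":0.1,"z":-0.08,"gripper":-0.06},{"rx":0,"ry":0,"rz":0,"x":0.25,"y":0,"z":0,"gripper":-0.06},{"rx":0,"ry":0,"rz":0,"x":0.25,"y":0,"z":0,"gripper":-0.06},{"rx":0,"ry":0,"rz":0,"x":0.25,"y":0,"z":0,"gripper":-0.06},{"rx":0,"ry":0,"rz":0,"x":0.25,"y":0,"z":0,"gripper":-0.06},{"rx":0,"ry":0,"rz":0,"x":0.25,"y":0,"z":0,"gripper":-0.06},{"rx":0,"ry":0,"rz":0,"x":0.25,"y":0,"z":0,"gripper":-0.06},{"rx":0,"ry":0,"rz":0,"x":0.2,"y":0,"z":0,"gripper":-0.06}]'
python3 -c "
from h import *
to(*j2w(0.0,-.046),.018,JA)"
```

```text
time_s: 7.4
position: [0.599, 0.1121, 0.0192]
ee_rot: [0.62, 0.784, -0.0, 0.001]
wrist_force: [1.1, -5.1, 3.0]
finger_gap: 0.0404
gripper_force: 2.8
t 7.4 pos [0.599  0.1121 0.0192] F [ 1.1 -5.1  3. ] gap 0.0404 tray [-0.0008 -0.0499]
units xyz [0.19 0.04 0.06] yaw 13.34 rz units 0.003697971740515982 tilt deg 0.08
```

```bash
python3 -m inch '[{"rx":0,"ry":0,"rz":0,"x":0.1,"y":0,"z":0,"gripper":-0.06},{"rx":0,"ry":0,"rz":0,"x":0.1,"y":0,"z":0,"gripper":-0.06},{"rx":0,"ry":0,"rz":0,"x":0,"y":0,"z":0,"gripper":-0.06}]'
python3 -m inch '[{"rx":0,"ry":0,"rz":0,"x":0.1,"y":0,"z":0,"gripper":-0.06},{"rx":0,"ry":0,"rz":0,"x":0.05,"y":0,"z":0,"gripper":-0.06},{"rx":0,"ry":0,"rz":0,"x":0,"y":0,"z":0,"gripper":-0.06}]'
python3 - <<'E'
from h import *
to(*j2w(0.0,-.046),.018,JA)
v=[cam("top"),cam("side")]
cv2.imwrite("pics/d.png",np.hstack([cv2.resize(c["pixels"][r:r+110,k:k+90],None,fx=4,fy=4,interpolation=cv2.INTER_CUBIC) for c,r,k in((v[0],145,220),(v[1],150,225))]))
E
```

```text
time_s: 7.7
position: [0.5985, 0.1131, 0.0192]
ee_rot: [0.621, 0.784, -0.001, 0.002]
wrist_force: [1.2, -8.6, 3.5]
finger_gap: 0.04
gripper_force: 4.3
time_s: 8.0
position: [0.5986, 0.1131, 0.0193]
ee_rot: [0.621, 0.784, -0.002, 0.003]
wrist_force: [3.0, -12.7, 1.7]
finger_gap: 0.0399
gripper_force: 6.5
t 8.0 pos [0.5986 0.1131 0.0193] F [  3.  -12.7   1.7] gap 0.0399 tray [-0.001  -0.0488]
units xyz [0.14 0.05 0.06] yaw 13.17 rz units -0.030004229136361006 tilt deg 0.45
```

View pics/d.png

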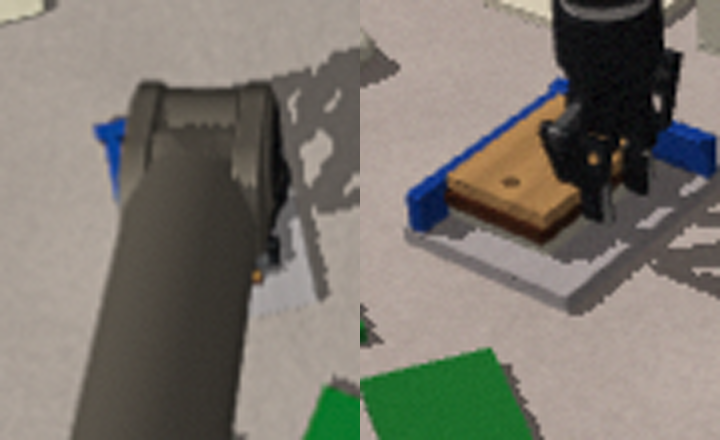

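It is seated against the +y fence: the force rises with no further motion, and the side crop shows the boards along the fence. I go round to the −x side with a quarter turn.

```bash
python3 -m inch '[{"rx":0,"ry":0,"rz":0,"x":-0.5,"y":0,"z":0,"gripper":-0.06},{"rx":0,"ry":0,"rz":0,"x":-0.5,"y":0,"z":0,"gripper":-0.06},{"rx":0,"ry":0,"rz":0,"x":0,"y":0,"z":-1,"gripper":-0.06},{"rx":0,"ry":0,"rz":0,"x":0,"y":0,"z":-1,"gripper":-0.06},{"rx":0,"ry":0,"rz":0,"x":0,"y":0,"z":-1,"gripper":-0.06},{"rx":0,"ry":0,"rz":0,"x":0,"y":0,"z":-1,"gripper":-0.06}]'
python3 -m inch '[{"rx":0,"ry":0,"rz":0,"x":0.66,"y":-0.97,"z":0,"gripper":-0.06},{"rx":0,"ry":0,"rz":0,"x":0.66,"y":-0.97,"z":0,"gripper":-0.06},{"rx":0,"ry":0,"rz":0,"x":0.66,"y":-0.97,"z":0,"gripper":-0.06},{"rx":0,"ry":0,"rz":0,"x":0.66,"y":-0.97,"z":0,"gripper":-0.06},{"rx":0,"ry":0,"rz":0,"x":0.66,"y":-0.97,"z":0,"gripper":-0.06},{"rx":0,"ry":0,"rz":0,"x":0.66,"y":-0.97,"z":0,"gripper":-0.06},{"rx":0,"ry":0,"rz":-1,"x":0,"y":0,"z":0,"gripper":-0.06},{"rx":0,"ry":0,"rz":-1,"x":0,"y":0,"z":0,"gripper":-0.06}]'
python3 -m inch '[{"rx":0,"ry":0,"rz":-1,"x":0,"y":0,"z":0,"gripper":-0.06},{"rx":0,"ry":0,"rz":-1,"x":0,"y":0,"z":0,"gripper":-0.06},{"rx":0,"ry":0,"rz":-1,"x":0,"y":0,"z":0,"gripper":-0.06},{"rx":0,"ry":0,"rz":-1,"x":0,"y":0,"z":0,"gripper":-0.06},{"rx":0,"ry":0,"rz":-1,"x":0,"y":0,"z":0,"gripper":-0.06},{"rx":0,"ry":0,"rz":-1,"x":0,"y":0,"z":0,"gripper":-0.06},{"rx":0,"ry":0,"rz":-1,"x":0,"y":0,"z":0,"gripper":-0.06},{"rx":0,"ry":0,"rz":-1,"x":0,"y":0,"z":0,"gripper":-0.06}]'
python3 -m inch '[{"rx":0,"ry":0,"rz":-1,"x":0,"y":0,"z":0,"gripper":-0.06},{"rx":0,"ry":0,"rz":-1,"x":0,"y":0,"z":0,"gripper":-0.06},{"rx":0,"ry":0,"rz":-1,"x":0,"y":0,"z":0,"gripper":-0.06},{"rx":0,"ry":0,"rz":-1,"x":0,"y":0,"z":0,"gripper":-0.06},{"rx":0,"ry":0,"rz":-1,"x":0,"y":0,"z":0,"gripper":-0.06},{"rx":0,"ry":0,"rz":-1,"x":0,"y":0,"z":0,"gripper":-0.06},{"rx":0,"ry":0,"rz":-1,"x":0,"y":0,"z":0,"gripper":-0.06},{"rx":0,"ry":0,"rz":-1,"x":0,"y":0,"z":0,"gripper":-0.06}]'
python3 -c "
from h import *
to(*j2w(-.118,.010),.018,JA+np.pi/2)"
```

```text
time_s: 8.7
position: [0.601, 0.1015, 0.0992]
ee_rot: [0.62, 0.785, 0.0, -0.001]
wrist_force: [-0.5, 0.9, 0.3]
finger_gap: 0.0402
gripper_force: 0.0
time_s: 9.5
position: [0.4686, 0.152, 0.0988]
ee_rot: [0.547, 0.837, 0.0, -0.001]
wrist_force: [-0.6, -0.1, -0.3]
finger_gap: 0.0401
gripper_force: 0.0
time_s: 10.3
position: [0.4694, 0.1514, 0.0988]
ee_rot: [0.228, 0.974, 0.001, -0.001]
wrist_force: [0.0, -0.3, 0.1]
finger_gap: 0.0402
gripper_force: 0.0
time_s: 11.1
position: [0.4694, 0.1514, 0.0988]
ee_rot: [-0.118, 0.993, 0.001, -0.001]
wrist_force: [0.9, -1.1, 0.3]
finger_gap: 0.0404
gripper_force: 0.0
t 11.1 pos [0.4694 0.1514 0.0988] F [ 0.9 -1.1  0.3] gap 0.0404 tray [-0.1179  0.0182]
units xyz [ 0.01 -0.42  4.04] yaw 103.6 rz units 0.056425986633021806 tilt deg 0.1
```

```bash
python3 -m inch '[{"rx":0,"ry":0,"rz":0.05,"x":0,"y":-0.42,"z":1,"gripper":-0.06},{"rx":0,"ry":0,"rz":0,"x":0,"y":0,"z":1,"gripper":-0.06},{"rx":0,"ry":0,"rz":0,"x":0,"y":0,"z":1,"gripper":-0.06},{"rx":0,"ry":0,"rz":0,"x":0,"y":0,"z":0.7,"gripper":-0.06},{"rx":0,"ry":0,"rz":0,"x":0,"y":0,"z":0.3,"gripper":-0.06},{"rx":0,"ry":0,"rz":0,"x":0,"y":0,"z":0,"gripper":-0.06}]'
python3 -m inch '[{"rx":0,"ry":0,"rz":0,"x":-0.3,"y":0,"z":0,"gripper":-0.06},{"rx":0,"ry":0,"rz":0,"x":-0.3,"y":0,"z":0,"gripper":-0.06},{"rx":0,"ry":0,"rz":0,"x":-0.3,"y":0,"z":0,"gripper":-0.06},{"rx":0,"ry":0,"rz":0,"x":-0.3,"y":0,"z":0,"gripper":-0.06},{"rx":0,"ry":0,"rz":0,"x":-0.3,"y":0,"z":0,"gripper":-0.06},{"rx":0,"ry":0,"rz":0,"x":-0.3,"y":0,"z":0,"gripper":-0.06},{"rx":0,"ry":0,"rz":0,"x":-0.25,"y":0,"z":0,"gripper":-0.06},{"rx":0,"ry":0,"rz":0,"x":-0.2,"y":0,"z":0,"gripper":-0.06}]'
python3 -m inch '[{"rx":0,"ry":0,"rz":0,"x":-0.1,"y":0,"z":0,"gripper":-0.06},{"rx":0,"ry":0,"rz":0,"x":-0.1,"y":0,"z":0,"gripper":-0.06},{"rx":0,"ry":0,"rz":0,"x":0,"y":0,"z":0,"gripper":-0.06}]'
python3 -c "
from h import *
to(*j2w(-.068,.010),.018,JA+np.pi/2)"
```

```text
time_s: 11.7
position: [0.4711, 0.1425, 0.0182]
ee_rot: [-0.114, 0.993, 0.0, -0.001]
wrist_force: [-1.1, 0.6, -0.1]
finger_gap: 0.0403
gripper_force: 0.0
time_s: 12.5
position: [0.5154, 0.1521, 0.0187]
ee_rot: [-0.114, 0.993, -0.0, -0.001]
wrist_force: [-3.2, -0.7, 2.7]
finger_gap: 0.0401
gripper_force: 1.7
time_s: 12.8
position: [0.5173, 0.1525, 0.0184]
ee_rot: [-0.114, 0.993, -0.0, -0.003]
wrist_force: [-6.1, -1.7, 5.6]
finger_gap: 0.0398
gripper_force: 3.2
t 12.8 pos [0.5173 0.1525 0.0184] F [-6.1 -1.7  5.6] gap 0.0398 tray [-0.071   0.0083]
units xyz [-0.15  0.08  0.02] yaw 103.1 rz units -0.044139354199870695 tilt deg 0.32
```

```bash
python3 -m inch '[{"rx":0,"ry":0,"rz":0,"x":-0.1,"y":0,"z":0,"gripper":-0.06},{"rx":0,"ry":0,"rz":0,"x":-0.1,"y":0,"z":0,"gripper":-0.06},{"rx":0,"ry":0,"rz":0,"x":0,"y":0,"z":0,"gripper":-0.06}]'
python3 -m inch '[{"rx":0,"ry":0,"rz":0,"x":-0.1,"y":0,"z":0,"gripper":-0.06},{"rx":0,"ry":0,"rz":0,"x":0,"y":0,"z":0,"gripper":-0.06}]'
python3 -c "
from h import *
to(*j2w(-.068,.010),.018,JA+np.pi/2)"
```

```text
time_s: 13.1
position: [0.5171, 0.1525, 0.0177]
ee_rot: [-0.114, 0.993, -0.001, -0.007]
wrist_force: [-13.1, -2.7, 9.2]
finger_gap: 0.0398
gripper_force: 6.9
time_s: 13.3
position: [0.5171, 0.1525, 0.0174]
ee_rot: [-0.114, 0.993, -0.001, -0.009]
wrist_force: [-17.9, -3.0, 12.7]
finger_gap: 0.04
gripper_force: 8.7
t 13.3 pos [0.5171 0.1525 0.0174] F [-17.9  -3.   12.7] gap 0.04 tray [-0.0712  0.0083]
units xyz [-0.16  0.08 -0.03] yaw 103.13 rz units -0.0375407631676552 tilt deg 1.05
```

```bash
python3 -m inch '[{"rx":0,"ry":0,"rz":0,"x":0.7,"y":0,"z":0,"gripper":-0.06},{"rx":0,"ry":0,"rz":0,"x":1,"y":0,"z":-0.5,"gripper":-0.06},{"rx":0,"ry":0,"rz":0,"x":1,"y":0,"z":-1,"gripper":-0.06},{"rx":0,"ry":0,"rz":0,"x":1,"y":0,"z":-1,"gripper":-0.06},{"rx":0,"ry":0,"rz":0,"x":1,"y":0,"z":-1,"gripper":-0.06},{"rx":0,"ry":0,"rz":0,"x":1,"y":0,"z":-1,"gripper":-0.06}]'
python3 - <<'E'
from h import *
to(*j2w(-.068,.010),.018,JA+np.pi/2)
v=[cam("top"),cam("side")]
ims=[]
for c,r,k in((v[0],150,225),(v[1],150,215)):
    ims.append(cv2.resize(c["pixels"][r:r+110,k:k+80],None,fx=5,fy=5,interpolation=cv2.INTER_CUBIC))
    im=ims[-1]
    pts=proj(c,[list(j2w(x,y))+[.05] for x,y in((-.055,-.035),(.075,-.035),(.075,.055),(-.055,.055))])
    cv2.polylines(im,[((pts-[k,r]+.5)*5).astype(np.int32)],True,(0,255,255))
cv2.imwrite("pics/e.png",np.hstack(ims))
E
```

```text
time_s: 13.9
position: [0.4148, 0.1288, 0.1099]
ee_rot: [-0.114, 0.993, 0.0, 0.001]
wrist_force: [0.1, 0.0, -0.1]
finger_gap: 0.0402
gripper_force: 0.0
t 13.9 pos [0.4148 0.1288 0.1099] F [ 0.1  0.  -0.1] gap 0.0402 tray [-0.1762  0.0089]
units xyz [-5.4   0.08  4.61] yaw 103.09 rz units -0.0468904209030768 tilt deg 0.15
```

View pics/e.png

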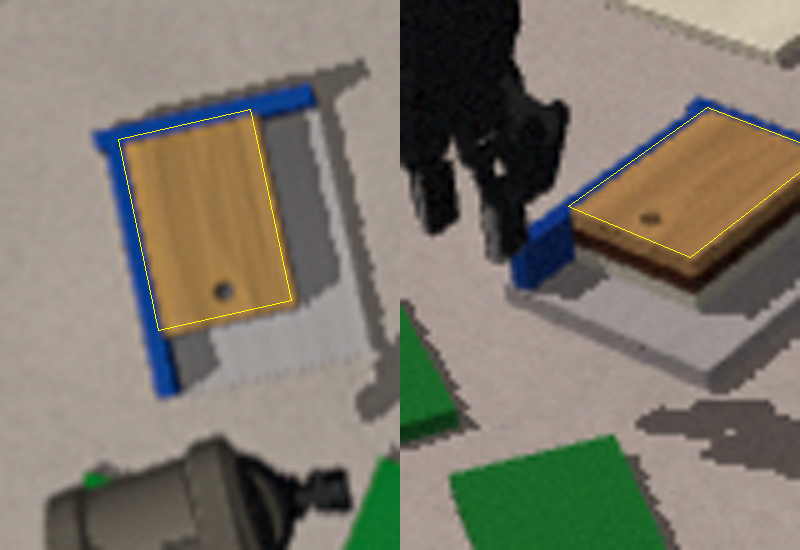

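Top: the oak lies along both blue fences and its hole is at (223,291). It sits about 1 px off the predicted outline. In the side view the stack edges look flush. Next I refit the fence and the pile together, and the pin too.

```bash
python3 - <<'E'
from h import *
v=[cam("top"),cam("side")]
def oakm(c):
    H=hsv(c);return near(c,(H[...,0]>8)&(H[...,0]<24)&(H[...,1]>80)&(H[...,2]>105),[.592,.168,.05],50)
def rect(p): return [tf(box(-.065,.065,-.045,.045,.0499,.05),*p)]
M=[oakm(c) for c in v]
M=[cv2.morphologyEx(m.astype(np.uint8),cv2.MORPH_CLOSE,np.ones((5,5)))>0 for m in M]
print([m.sum() for m in M],[render(c,rect([.5957,.1728,.2325])).sum() for c in v])
for i in((0,1),(0,),(1,)):
    r,e=fit([v[j] for j in i],[M[j] for j in i],rect,[.594,.171,.2325],[.004,.004,.04]);print("oak",r.round(4),round(e,3),"in tray",tf(np.array([[r[0]-JX,r[1]-JY,0]]),0,0,-JA)[0,:2].round(4),"dyaw",np.degrees(r[2]-JA).round(2))
B=[near(c,(hsv(c)[...,0]>100)&(hsv(c)[...,0]<135)&(hsv(c)[...,1]>100),[.58,.15,.03],75) for c in v]
for i in((0,1),(0,),(1,)):
    vs=[v[j] for j in i];bs=[B[j] for j in i];o=r if 0 else [.594,.171,.2325]
    keep=[cv2.dilate((render(c,[tf(box(-.067,.064,-.047,.044,.014,.05),*o)])>0).astype(np.uint8),np.ones((3,3)))==0 for c in vs]
    fn=lambda p:sum((np.abs(render(c,fence(p))-m)*k).sum() for c,m,k in zip(vs,bs,keep))
    p0=np.array([.587,.160,.234,.01]);s=np.vstack([p0,p0+np.diag([.008,.008,.08,.004])])
    q=minimize(fn,p0,method="Nelder-Mead",options=dict(initial_simplex=s,xatol=1e-4,fatol=.05));print("jig",q.x.round(4),q.fun)
O=[near(c,(hsv(c)[...,0]<17)&(hsv(c)[...,1]>s)&(hsv(c)[...,2]>90),[.569,-.267,.075],12) for c,s in zip(v,(225,195))]
for i in((0,1),(0,),(1,)): 
    r,e=fit([v[j] for j in i],[O[j] for j in i],knob,[.569,-.267,.058],[.006,.006,.004]);print("pin",r.round(4),round(e,3),[O[j].sum() for j in i])
for c in v: # hole
    H=c["pixels"].sum(2);q=proj(c,[list(j2w(-.036,.009))+[.05]])[0].round().astype(int)
    w=np.clip(300-H[q[1]-5:q[1]+6,q[0]-5:q[0]+6].astype(float),0,None);Y,X=np.mgrid[-5:6,-5:6]
    p=q+[(w*X).sum()/w.sum(),(w*Y).sum()/w.sum()];P=atz(c,p,.05)[0];print("hole",p,P.round(4),tf(np.array([[P[0]-JX,P[1]-JY,0]]),0,0,-JA)[0,:2].round(4))
E
```

```text
[np.int64(1063), np.int64(817)] [np.float64(1078.3960784313726), np.float64(767.6509803921568)]
oak [0.592  0.1686 0.236 ] 0.053 in tray [0.0054 0.0067] dyaw 0.2
oak [0.5923 0.1689 0.2347] 0.033 in tray [0.0058 0.0069] dyaw 0.12
oak [0.5914 0.168  0.2345] 0.077 in tray [0.0047 0.0062] dyaw 0.12
jig [0.5883 0.1606 0.2325 0.0099] 136.94901960784316
jig [0.5872 0.1606 0.232  0.0104] 42.50588235294117
jig [0.5899 0.1606 0.2321 0.0093] 88.29019607843136
pin [ 0.57   -0.2698  0.0595] 0.362 [np.int64(36), np.int64(112)]
pin [ 0.5697 -0.2706  0.0623] 0.493 [np.int64(36)]
pin [ 0.5791 -0.264   0.0503] 0.29 [np.int64(112)]
hole [268.78997868 207.73987207] [0.5487 0.1608 0.05  ] [-0.0386  0.0091]
hole [263.69791667 194.52708333] [0.5437 0.1564 0.05  ] [-0.0444  0.006 ]
```

```bash
python3 - <<'E'
from h import *
v=[cam("top"),cam("side")]
u=np.arange(-.03,.0301,.0005)
def edge(c,pts,z):
    q=proj(c,pts).astype(np.float32);b=c["pixels"].astype(np.float32);bl=b[...,0]-b[...,2]
    return cv2.remap(bl,q[:,0].reshape(-1,1),q[:,1].reshape(-1,1),cv2.INTER_LINEAR).ravel()
for n,c in zip(("top","side"),v):
  for ax,rng in (("y",np.linspace(-.090,-.068,12)),("x",np.linspace(-.068,-.048,12))):
    for z,nom,lab in((.014,0,"inner bottom"),(.046,0.01,"top face")):
        prof=np.mean([edge(c,[list(j2w(r,.055+nom+t) if ax=="y" else j2w(.075+nom+t,r))+[z] for t in u],z) for r in rng],0)
        g=np.abs(np.gradient(prof));mx=prof.max();half=(prof.max()+np.median(np.sort(prof)[:20]))/2
        cr=[round(float(u[i]+nom+5e-4*(half-prof[i])/(prof[i+1]-prof[i]))*1000,1) for i in range(len(u)-1) if (prof[i]-half)*(prof[i+1]-half)<0]
        print(n,ax,lab,"crossings mm beyond nominal inner face",cr,prof[::8].astype(int))
E
```

```text
top y inner bottom crossings mm beyond nominal inner face [1.3, 16.0] [ -5  -3  -2  -2  -2  -2  -4  10  66 121 129  95  13 -22 -19 -18]
top y top face crossings mm beyond nominal inner face [-3.6, 10.7] [ -2  -2  -4   1  48 112 129 107  27 -22 -19 -18 -18 -18 -19 -18]
top x inner bottom crossings mm beyond nominal inner face [-0.8, 14.7] [ -2  -2  -2  -2  -2  -4   0  34 105 129 128  73   0 -15 -17 -17]
top x top face crossings mm beyond nominal inner face [-6.0, 9.1] [ -2  -3  -3  21  96 127 128  81   3 -15 -17 -17 -17 -17 -17 -17]
side y inner bottom crossings mm beyond nominal inner face [-0.8, 25.0] [-9 -6 -5 -5 -5 -4 -4 15 47 55 57 59 57 45 17 -3]
side y top face crossings mm beyond nominal inner face [-17.3, 8.8] [29 41 49 51 59 80 68 44  6  0  1  0 -1 -2 -5 -8]
side x inner bottom crossings mm beyond nominal inner face [1.0] [-4 -4 -4 -5 -5 -5 -5  6 42 61 68 70 70 65 56 43]
side x top face crossings mm beyond nominal inner face [-19.1, 11.5] [ 41  55  66  72  86 108 109 101  31 -15 -21 -22 -21 -22 -22 -21]
```

```bash
python3 - <<'E'
from h import *
v=[cam("top"),cam("side")]
u=np.arange(-.02,.0201,.0005)
def samp(c,pts):
    q=proj(c,pts).astype(np.float32);b=c["pixels"].astype(np.float32)
    return cv2.remap(b,q[:,0].reshape(-1,1),q[:,1].reshape(-1,1),cv2.INTER_LINEAR)[:,0]
for n,c in zip(("top","side"),v):
  for lab,f,rng in (("+y",lambda r,t:j2w(r,.055+t),np.linspace(-.04,.055,20)),("+x",lambda r,t:j2w(.075+t,r),np.linspace(-.02,.04,20)),("-y",lambda r,t:j2w(r,-.035-t),np.linspace(-.04,.055,20)),("-x",lambda r,t:j2w(-.055-t,r),np.linspace(-.02,.04,20))):
        prof=np.mean([samp(c,[list(f(r,t))+[.05] for t in u]) for r in rng],0)
        print(n,lab,"t(mm):B,G,R",[(round(t*1000),*map(int,p)) for t,p in zip(u[16:60:4],prof[16:60:4])])
for x in [0]:
  big=[cv2.resize(v[1]["pixels"][165:215,245:325],None,fx=8,fy=8,interpolation=cv2.INTER_NEAREST)]
  cv2.imwrite("pics/f.png",big[0])
E
```

```text
top +y t(mm):B,G,R [(-12, 74, 129, 168), (-10, 74, 130, 171), (-8, 73, 130, 171), (-6, 75, 124, 164), (-4, 87, 107, 137), (-2, 107, 80, 85), (0, 131, 64, 37), (2, 141, 60, 11), (4, 141, 61, 7), (6, 142, 65, 20), (8, 144, 79, 51)]
top +x t(mm):B,G,R [(-12, 67, 118, 155), (-10, 66, 119, 156), (-8, 67, 117, 154), (-6, 78, 106, 136), (-4, 104, 91, 104), (-2, 127, 75, 64), (0, 139, 66, 30), (2, 143, 63, 12), (4, 142, 62, 9), (6, 135, 63, 22), (8, 117, 67, 47)]
top -y t(mm):B,G,R [(-12, 66, 114, 149), (-10, 68, 117, 152), (-8, 71, 121, 159), (-6, 72, 125, 163), (-4, 73, 126, 164), (-2, 72, 125, 164), (0, 69, 122, 160), (2, 60, 103, 135), (4, 57, 81, 101), (6, 73, 80, 88), (8, 87, 87, 89)]
top -x t(mm):B,G,R [(-12, 69, 113, 146), (-10, 69, 117, 152), (-8, 70, 120, 156), (-6, 70, 122, 159), (-4, 70, 123, 160), (-2, 70, 123, 160), (0, 67, 120, 157), (2, 67, 112, 146), (4, 76, 106, 132), (6, 97, 109, 123), (8, 119, 121, 126)]
side +y t(mm):B,G,R [(-12, 76, 124, 167), (-10, 77, 124, 167), (-8, 78, 124, 166), (-6, 82, 116, 152), (-4, 94, 99, 118), (-2, 110, 77, 74), (0, 122, 61, 41), (2, 127, 59, 32), (4, 132, 73, 50), (6, 138, 101, 91), (8, 143, 130, 134)]
side +x t(mm):B,G,R [(-12, 69, 112, 152), (-10, 69, 112, 152), (-8, 69, 112, 152), (-6, 70, 111, 149), (-4, 77, 104, 134), (-2, 91, 89, 103), (0, 108, 73, 68), (2, 121, 64, 46), (4, 127, 71, 50), (6, 128, 92, 80), (8, 130, 117, 119)]
side -y t(mm):B,G,R [(-12, 67, 110, 150), (-10, 69, 112, 153), (-8, 71, 116, 158), (-6, 73, 119, 161), (-4, 74, 120, 162), (-2, 73, 119, 161), (0, 70, 114, 155), (2, 61, 100, 137), (4, 48, 79, 109), (6, 39, 64, 88), (8, 35, 58, 79)]
side -x t(mm):B,G,R [(-12, 68, 111, 150), (-10, 70, 114, 155), (-8, 71, 116, 157), (-6, 71, 116, 158), (-4, 71, 116, 157), (-2, 69, 113, 154), (0, 65, 107, 145), (2, 58, 95, 130), (4, 51, 84, 115), (6, 49, 80, 110), (8, 49, 79, 109)]
```

View pics/f.png

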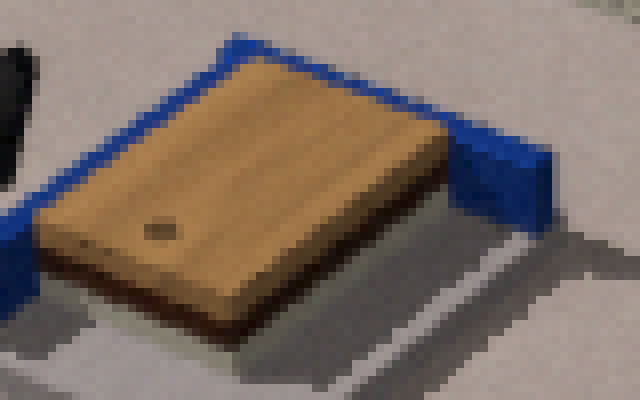

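The pile looks flush and parallel, but it sits about 3 mm short of the nominal corner. I check each layer's corner, using crop pixels read from this picture.

```bash
python3 - <<'E'
from h import *
c=cam("side")
for n,L in {"front(-55,-35)":[(230,295),(235,322),(238,346),(240,378)],"right(75,-35)":[(448,128),(449,158),(449,184),(450,210)],"left(-55,55)":[(36,213),(36,245),(36,268),(38,298)]}.items():
    for (a,b),z in zip(L,(.05,.038,.026,.014)):
        P=atz(c,[245+a/8-.5,165+b/8-.5],z)[0];print(n,z,(tf(np.array([[P[0]-JX,P[1]-JY,0]]),0,0,-JA)[0,:2]*1000).round(1))
# fence ends: -x end of +y fence inner (-95,55), -y end of +x fence (75,-75) predicted pixels in crop
for p in ([-.095,.055,.014],[-.095,.055,.046],[.075,-.075,.014],[.075,-.075,.046],[.085,-.075,.046],[.085,.065,.046],[-.095,-.075,.014],[-.035,.01,.05]):
    q=proj(c,[list(j2w(*p[:2]))+[p[2]]])[0];print(p,((q+.5-[245,165])*8).round(0))
E
```

```text
front(-55,-35) 0.05 [-55.7 -37.8]
front(-55,-35) 0.038 [-54.7 -38.4]
front(-55,-35) 0.026 [-52.9 -37.4]
front(-55,-35) 0.014 [-55.2 -39.2]
right(75,-35) 0.05 [ 73.1 -38.7]
right(75,-35) 0.038 [ 71.5 -39.9]
right(75,-35) 0.026 [ 71.7 -39.3]
right(75,-35) 0.014 [ 72.  -39.2]
left(-55,55) 0.05 [-54.6  52.3]
left(-55,55) 0.038 [-57.5  51.2]
left(-55,55) 0.026 [-56.1  53.8]
left(-55,55) 0.014 [-57.8  52.7]
[-0.095, 0.055, 0.014] [-34. 346.]
[-0.095, 0.055, 0.046] [-43. 273.]
[0.075, -0.075, 0.014] [533. 236.]
[0.075, -0.075, 0.046] [531. 165.]
[0.085, -0.075, 0.046] [547. 152.]
[0.085, 0.065, 0.046] [249.  41.]
[-0.095, -0.075, 0.014] [250. 470.]
[-0.035, 0.01, 0.05] [161. 224.]
```

```bash
python3 - <<'E'
from h import *
v=[cam("top"),cam("side")]
u=np.arange(-.014,.0161,.001)
def samp(c,pts):
    q=proj(c,pts).astype(np.float32);b=c["pixels"].astype(np.float32)
    return cv2.remap(b,q[:,0].reshape(-1,1),q[:,1].reshape(-1,1),cv2.INTER_LINEAR)[:,0]
for n,c in zip(("top","side"),v):
  for lab,f,rng in (("-y",lambda r,t:j2w(r,-.075-t),np.linspace(-.085,-.03,20)),("-y far",lambda r,t:j2w(r,-.075-t),np.linspace(.0,.06,20)),("-x",lambda r,t:j2w(-.095-t,r),np.linspace(-.065,0.03,20))):
        prof=np.mean([samp(c,[list(f(r,t))+[.014] for t in u]) for r in rng],0)
        print(n,lab,"t:B,R",[(round(t*1000),int(p[0]),int(p[2])) for t,p in zip(u,prof)][::2])
E
```

```text
top -y t:B,R [(-14, 130, 135), (-12, 131, 135), (-10, 132, 137), (-8, 137, 142), (-6, 147, 152), (-4, 155, 160), (-2, 156, 162), (0, 149, 155), (2, 125, 132), (4, 100, 108), (6, 85, 95), (8, 80, 90), (10, 80, 90), (12, 86, 97), (14, 103, 115), (16, 127, 143)]
top -y far t:B,R [(-14, 89, 91), (-12, 87, 90), (-10, 89, 92), (-8, 100, 104), (-6, 126, 131), (-4, 146, 151), (-2, 152, 157), (0, 146, 152), (2, 124, 131), (4, 100, 108), (6, 87, 96), (8, 82, 92), (10, 82, 92), (12, 85, 95), (14, 100, 112), (16, 127, 143)]
top -x t:B,R [(-14, 148, 153), (-12, 147, 153), (-10, 148, 154), (-8, 150, 155), (-6, 151, 157), (-4, 152, 158), (-2, 153, 158), (0, 152, 157), (2, 148, 155), (4, 143, 154), (6, 140, 154), (8, 140, 157), (10, 142, 160), (12, 143, 161), (14, 143, 162), (16, 143, 162)]
side -y t:B,R [(-14, 125, 135), (-12, 125, 134), (-10, 124, 134), (-8, 128, 138), (-6, 136, 146), (-4, 143, 153), (-2, 144, 154), (0, 137, 147), (2, 117, 125), (4, 89, 95), (6, 73, 78), (8, 69, 74), (10, 69, 75), (12, 70, 76), (14, 70, 79), (16, 71, 82)]
side -y far t:B,R [(-14, 71, 76), (-12, 71, 76), (-10, 75, 80), (-8, 89, 95), (-6, 113, 121), (-4, 134, 143), (-2, 140, 149), (0, 135, 145), (2, 117, 126), (4, 91, 98), (6, 73, 79), (8, 68, 73), (10, 67, 72), (12, 67, 73), (14, 69, 77), (16, 71, 81)]
side -x t:B,R [(-14, 140, 150), (-12, 140, 150), (-10, 140, 150), (-8, 141, 151), (-6, 143, 153), (-4, 144, 154), (-2, 142, 152), (0, 134, 144), (2, 120, 129), (4, 106, 114), (6, 100, 108), (8, 100, 107), (10, 101, 109), (12, 104, 113), (14, 113, 125), (16, 126, 143)]
```

The base's own edges show the tray, and with it the seated pile, about 2.7 mm toward −x and −y of my fence fit. The pile is therefore in the corner, which agrees with the contact stops. Next I locate the pin by matching centroids, and move over it.

```bash
python3 - <<'E'
from h import *
from scipy.optimize import fsolve,least_squares
v=[cam("top"),cam("side")];cs=[]
Y,X=np.mgrid[:400,:640]
for c,s,vt in zip(v,(225,195),(115,90)):
    H=hsv(c);m=near(c,(H[...,0]<17)&(H[...,1]>s)&(H[...,2]>vt),[.569,-.267,.075],12)
    k,l,st,_=cv2.connectedComponentsWithStats(m.astype(np.uint8));i=1+np.argmax(st[1:,4]);m=l==i
    print(m.sum(),render(c,knob([.569,-.267,.058])).sum(),st[i]);cs.append(np.array([X[m].mean(),Y[m].mean()]))
def cen(c,p): r=render(c,knob(p));return np.array([(r*X).sum(),(r*Y).sum()])/r.sum()
for c,q in zip(v,cs): print(fsolve(lambda p:cen(c,[*p,.058])-q,[.569,-.267],epsfcn=1e-4).round(4))
r=least_squares(lambda p:np.r_[cen(v[0],p)-cs[0],cen(v[1],p)-cs[1]],[.569,-.267,.058],diff_step=1e-2,x_scale=[.01,.01,.01]);print(r.x.round(4),r.fun.round(2))
# holder yaw
f=finder.silhouettes(v[0],"holder")[0];P=cloud(v[0],f["pixels"]);P=P[P[:,2]>.05];print(cv2.minAreaRect((P[:,:2]*1000).astype(np.float32)))
print(bot.get_state()["joint_pos"].round(2));to(.570,-.268,.16,np.radians(-10.8))
E
```

```text
21 54.192156862745094 [400 200   5   5  21]
111 147.2705882352941 [379 250   9  15 111]
[ 0.5708 -0.2724]
[ 0.5717 -0.2692]
[ 0.5699 -0.2712  0.0605] [-0.19  0.2   0.19 -0.03]
((577.6744384765625, -216.15463256835938), (182.33090209960938, 60.164085388183594), 79.20086669921875)
[-0.57  0.16  0.18  2.17 -0.04  0.82  1.44]
t 14.6 pos [0.4147 0.1287 0.1086] F [-0.1 -0.8  0.7] gap 0.0401 tray [-0.1764  0.0087]
units xyz [ -3.07 -21.08  -2.57] yaw 103.09 rz units -13.221803910709195 tilt deg 0.02<stdin>:10: RuntimeWarning: The iteration is not making good progress, as measured by the 
 improvement from the last ten iterations.
```

```bash
python3 -m inch '[{"rx":0,"ry":0,"rz":0,"x":-0.15,"y":-1,"z":-0.93,"gripper":0.4},{"rx":0,"ry":0,"rz":0,"x":-0.15,"y":-1,"z":-0.93,"gripper":0.4},{"rx":0,"ry":0,"rz":0,"x":-0.15,"y":-1,"z":-0.93,"gripper":0.4},{"rx":0,"ry":0,"rz":0,"x":-0.15,"y":-1,"z":-0.93,"gripper":0.4},{"rx":0,"ry":0,"rz":0,"x":-0.15,"y":-1,"z":-0.93,"gripper":0.4},{"rx":0,"ry":0,"rz":0,"x":-0.15,"y":-1,"z":-0.93,"gripper":0.4},{"rx":0,"ry":0,"rz":0,"x":-0.15,"y":-1,"z":0,"gripper":0.4},{"rx":0,"ry":0,"rz":0,"x":-0.15,"y":-1,"z":0,"gripper":0.4}]'
python3 -m inch '[{"rx":0,"ry":0,"rz":0,"x":-0.15,"y":-1,"z":0,"gripper":0.4},{"rx":0,"ry":0,"rz":0,"x":-0.15,"y":-1,"z":0,"gripper":0.4},{"rx":0,"ry":0,"rz":0,"x":-0.15,"y":-1,"z":0,"gripper":0.4},{"rx":0,"ry":0,"rz":0,"x":-0.15,"y":-1,"z":0,"gripper":0.4},{"rx":0,"ry":0,"rz":0,"x":-0.15,"y":-1,"z":0,"gripper":0.4},{"rx":0,"ry":0,"rz":0,"x":-0.15,"y":-1,"z":0,"gripper":0.4},{"rx":0,"ry":0,"rz":0,"x":-0.15,"y":-1,"z":0,"gripper":0.4},{"rx":0,"ry":0,"rz":0,"x":-0.15,"y":-1,"z":0,"gripper":0.4}]'
python3 -m inch '[{"rx":0,"ry":0,"rz":0,"x":-0.15,"y":-1,"z":0,"gripper":0.4},{"rx":0,"ry":0,"rz":0,"x":-0.15,"y":-1,"z":0,"gripper":0.4},{"rx":0,"ry":0,"rz":0,"x":-0.15,"y":-1,"z":0,"gripper":0.4},{"rx":0,"ry":0,"rz":0,"x":-0.15,"y":-1,"z":0,"gripper":0.4},{"rx":0,"ry":0,"rz":0,"x":-0.1,"y":-1,"z":0,"gripper":0.4},{"rx":0,"ry":0,"rz":0.95,"x":0,"y":0,"z":0,"gripper":0.4},{"rx":0,"ry":0,"rz":0.95,"x":0,"y":0,"z":0,"gripper":0.4},{"rx":0,"ry":0,"rz":0.95,"x":0,"y":0,"z":0,"gripper":0.4}]'
python3 -m inch '[{"rx":0,"ry":0,"rz":0.95,"x":0,"y":0,"z":0,"gripper":0.4},{"rx":0,"ry":0,"rz":0.95,"x":0,"y":0,"z":0,"gripper":0.4},{"rx":0,"ry":0,"rz":0.95,"x":0,"y":0,"z":0,"gripper":0.4},{"rx":0,"ry":0,"rz":0.95,"x":0,"y":0,"z":0,"gripper":0.4},{"rx":0,"ry":0,"rz":0.95,"x":0,"y":0,"z":0,"gripper":0.4},{"rx":0,"ry":0,"rz":0.95,"x":0,"y":0,"z":0,"gripper":0.4},{"rx":0,"ry":0,"rz":0.95,"x":0,"y":0,"z":0,"gripper":0.4},{"rx":0,"ry":0,"rz":0.95,"x":0,"y":0,"z":0,"gripper":0.4}]'
python3 -m inch '[{"rx":0,"ry":0,"rz":0.95,"x":0,"y":0,"z":0,"gripper":0.4},{"rx":0,"ry":0,"rz":0.95,"x":0,"y":0,"z":0,"gripper":0.4},{"rx":0,"ry":0,"rz":0.95,"x":0,"y":0,"z":0,"gripper":0.4},{"rx":0,"ry":0,"rz":0.95,"x":0,"y":0,"z":0,"gripper":0.4},{"rx":0,"ry":0,"rz":0.95,"x":0,"y":0,"z":0,"gripper":0.4},{"rx":0,"ry":0,"rz":0.95,"x":0,"y":0,"z":0,"gripper":0.4},{"rx":0,"ry":0,"rz":0.95,"x":0,"y":0,"z":0,"gripper":0.4},{"rx":0,"ry":0,"rz":0.95,"x":0,"y":0,"z":0,"gripper":0.4}]'
python3 -m inch '[{"rx":0,"ry":0,"rz":0.95,"x":0,"y":0,"z":0,"gripper":0.4},{"rx":0,"ry":0,"rz":0.95,"x":0,"y":0,"z":0,"gripper":0.4},{"rx":0,"ry":0,"rz":0.95,"x":0,"y":0,"z":0,"gripper":0.4},{"rx":0,"ry":0,"rz":0.95,"x":0,"y":0,"z":0,"gripper":0.4},{"rx":0,"ry":0,"rz":0.95,"x":0,"y":0,"z":0,"gripper":0.4},{"rx":0,"ry":0,"rz":0,"x":0,"y":0,"z":0,"gripper":0.4}]'
python3 -c "
from h import *
to(.5695,-.2705,.065,np.radians(-10.8));print(bot.get_state()['joint_pos'].round(2))"
```

```text
time_s: 15.4
position: [0.4749, -0.0225, 0.2212]
ee_rot: [-0.114, 0.993, 0.0, 0.001]
wrist_force: [-0.3, -0.6, -0.5]
finger_gap: 0.06
gripper_force: 0.0
time_s: 16.2
position: [0.5341, -0.1728, 0.2202]
ee_rot: [-0.114, 0.993, 0.0, -0.0]
wrist_force: [0.0, -0.3, 0.3]
finger_gap: 0.0597
gripper_force: 0.0
time_s: 17.0
position: [0.5701, -0.2665, 0.22]
ee_rot: [0.012, 1.0, 0.0, -0.0]
wrist_force: [0.8, 0.8, -0.9]
finger_gap: 0.06
gripper_force: 0.0
time_s: 17.8
position: [0.5702, -0.2662, 0.2201]
ee_rot: [0.337, 0.942, 0.0, -0.0]
wrist_force: [0.0, -0.3, -0.3]
finger_gap: 0.0596
gripper_force: 0.0
time_s: 18.6
position: [0.5702, -0.2661, 0.2202]
ee_rot: [0.625, 0.781, -0.0, -0.0]
wrist_force: [0.2, -0.2, 0.2]
finger_gap: 0.0596
gripper_force: 0.0
time_s: 19.2
position: [0.5702, -0.2661, 0.2201]
ee_rot: [0.771, 0.637, -0.0, -0.0]
wrist_force: [0.2, 1.0, -0.3]
finger_gap: 0.0601
gripper_force: 0.0
t 19.2 pos [ 0.5702 -0.2661  0.2201] F [ 0.2  1.  -0.3] gap 0.0601 tray [-0.1159 -0.4112]
units xyz [-0.22  0.01  7.75] yaw -10.88 rz units -0.015464829737899777 tilt deg 0.04
[-0.27  0.52  0.91  1.62 -0.43  1.22  0.54]
```

```bash
python3 -m inch '[{"rx":0,"ry":0,"rz":0,"x":-0.22,"y":0,"z":1,"gripper":0.4},{"rx":0,"ry":0,"rz":0,"x":0,"y":0,"z":1,"gripper":0.4},{"rx":0,"ry":0,"rz":0,"x":0,"y":0,"z":1,"gripper":0.4},{"rx":0,"ry":0,"rz":0,"x":0,"y":0,"z":1,"gripper":0.4},{"rx":0,"ry":0,"rz":0,"x":0,"y":0,"z":1,"gripper":0.4},{"rx":0,"ry":0,"rz":0,"x":0,"y":0,"z":1,"gripper":0.4},{"rx":0,"ry":0,"rz":0,"x":0,"y":0,"z":1,"gripper":0.4},{"rx":0,"ry":0,"rz":0,"x":0,"y":0,"z":0.5,"gripper":0.4}]'
python3 -m inch '[{"rx":0,"ry":0,"rz":0,"x":0,"y":0,"z":0.25,"gripper":0.4},{"rx":0,"ry":0,"rz":0,"x":0,"y":0,"z":0,"gripper":-0.3},{"rx":0,"ry":0,"rz":0,"x":0,"y":0,"z":0,"gripper":-0.7},{"rx":0,"ry":0,"rz":0,"x":0,"y":0,"z":0,"gripper":-0.7},{"rx":0,"ry":0,"rz":0,"x":0,"y":0,"z":0,"gripper":-0.7},{"rx":0,"ry":0,"rz":0,"x":0,"y":0,"z":0,"gripper":-0.7},{"rx":0,"ry":0,"rz":0,"x":0,"y":0,"z":0,"gripper":-0.7}]' 40
python3 -c "
from h import *
to(.5695,-.2705,.065,np.radians(-10.8))"
```

```text
time_s: 20.0
position: [0.5685, -0.2698, 0.0685]
ee_rot: [0.77, 0.637, -0.0, -0.001]
wrist_force: [-1.0, 0.6, 0.8]
finger_gap: 0.0597
gripper_force: 0.0
time_s: 20.7
position: [0.5695, -0.271, 0.0666]
ee_rot: [0.771, 0.637, 0.0, 0.0]
wrist_force: [-1.4, 0.8, 5.9]
finger_gap: 0.0208
gripper_force: 39.4
t 20.7 pos [ 0.5695 -0.271   0.0666] F [-1.4  0.8  5.9] gap 0.0208 tray [-0.1178 -0.4159]
units xyz [ 0.03 -0.01  0.08] yaw -10.91 rz units -0.021888748067885898 tilt deg 0.06
```

```bash
python3 -m inch '[{"rx":0,"ry":0,"rz":0,"x":0,"y":0,"z":-0.5,"gripper":-0.7},{"rx":0,"ry":0,"rz":0,"x":0,"y":0,"z":-1,"gripper":-0.7},{"rx":0,"ry":0,"rz":0,"x":0,"y":0,"z":-1,"gripper":-0.7},{"rx":0,"ry":0,"rz":0,"x":0,"y":0,"z":-1,"gripper":-0.7},{"rx":0,"ry":0,"rz":0,"x":0,"y":0,"z":-1,"gripper":-0.7},{"rx":0,"ry":0,"rz":0,"x":0,"y":0,"z":-1,"gripper":-0.7},{"rx":0,"ry":0,"rz":0,"x":0,"y":0,"z":-1,"gripper":-0.7},{"rx":0,"ry":0,"rz":0,"x":0,"y":0,"z":-1,"gripper":-0.7}]'
python3 - <<'E'
from h import *
to(*j2w(-.0383,.0070),.19)
c=cam("side");p=bot.get_state()["position"];q=proj(c,[p])[0].astype(int)
cv2.imwrite("pics/g.png",cv2.resize(c["pixels"][q[1]-40:q[1]+60,q[0]-50:q[0]+50],None,fx=6,fy=6,interpolation=cv2.INTER_NEAREST))
for z in(0,-.0556): print(proj(c,[p+[0,0,z]])[0],((proj(c,[p+[0,0,z]])[0]-[q[0]-50,q[1]-40]+.5)*6).round())
print("crop origin",q-[50,40])
E
```

```text
time_s: 21.5
position: [0.5695, -0.2706, 0.2168]
ee_rot: [0.771, 0.637, 0.0, 0.0]
wrist_force: [0.3, 0.3, -1.8]
finger_gap: 0.0206
gripper_force: 39.2
t 21.5 pos [ 0.5695 -0.2706  0.2168] F [ 0.3  0.3 -1.8] gap 0.0206 tray [-0.1177 -0.4155]
units xyz [20.89 -5.05  1.34] yaw -10.9 rz units None tilt deg 0.06
[387.68713198 207.43659211] [307. 246.]
[385.89380019 227.42579007] [296. 366.]
crop origin [337 167]
```

View pics/g.png

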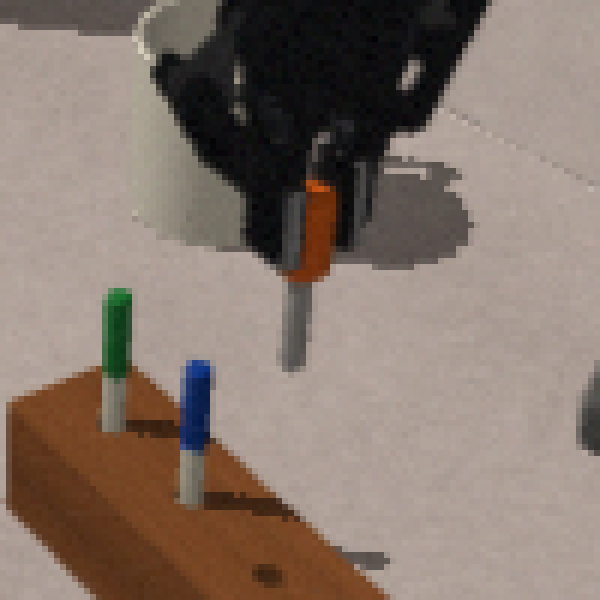

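The side view shows the pin held upright in the gripper. Its shank end is at (292,369), against (296,366) predicted for a centred grasp, and both markers are undisturbed. I carry it over the hole.

```bash
python3 -m inch '[{"rx":0,"ry":0,"rz":0,"x":0.99,"y":-0.24,"z":0,"gripper":-0.7},{"rx":0,"ry":0,"rz":0,"x":0.99,"y":-0.24,"z":0,"gripper":-0.7},{"rx":0,"ry":0,"rz":0,"x":0.99,"y":-0.24,"z":0,"gripper":-0.7},{"rx":0,"ry":0,"rz":0,"x":0.99,"y":-0.24,"z":0,"gripper":-0.7},{"rx":0,"ry":0,"rz":0,"x":0.99,"y":-0.24,"z":0,"gripper":-0.7},{"rx":0,"ry":0,"rz":0,"x":0.99,"y":-0.24,"z":0,"gripper":-0.7},{"rx":0,"ry":0,"rz":0,"x":0.99,"y":-0.24,"z":0,"gripper":-0.7},{"rx":0,"ry":0,"rz":0,"x":0.99,"y":-0.24,"z":0,"gripper":-0.7}]'
python3 -m inch '[{"rx":0,"ry":0,"rz":0,"x":0.99,"y":-0.24,"z":0,"gripper":-0.7},{"rx":0,"ry":0,"rz":0,"x":0.99,"y":-0.24,"z":0,"gripper":-0.7},{"rx":0,"ry":0,"rz":0,"x":0.99,"y":-0.24,"z":0,"gripper":-0.7},{"rx":0,"ry":0,"rz":0,"x":0.99,"y":-0.24,"z":0,"gripper":-0.7},{"rx":0,"ry":0,"rz":0,"x":0.99,"y":-0.24,"z":0,"gripper":-0.7},{"rx":0,"ry":0,"rz":0,"x":0.99,"y":-0.24,"z":0,"gripper":-0.7},{"rx":0,"ry":0,"rz":0,"x":0.99,"y":-0.24,"z":0,"gripper":-0.7},{"rx":0,"ry":0,"rz":0,"x":0.99,"y":-0.24,"z":0,"gripper":-0.7}]'
python3 -m inch '[{"rx":0,"ry":0,"rz":0,"x":0.99,"y":-0.24,"z":0,"gripper":-0.7},{"rx":0,"ry":0,"rz":0,"x":0.99,"y":-0.24,"z":0,"gripper":-0.7},{"rx":0,"ry":0,"rz":0,"x":0.99,"y":-0.24,"z":0,"gripper":-0.7},{"rx":0,"ry":0,"rz":0,"x":0.99,"y":-0.24,"z":0,"gripper":-0.7},{"rx":0,"ry":0,"rz":0,"x":0.99,"y":-0.24,"z":0,"gripper":-0.7},{"rx":0,"ry":0,"rz":0,"x":0,"y":0,"z":1,"gripper":-0.7},{"rx":0,"ry":0,"rz":0,"x":0,"y":0,"z":1,"gripper":-0.7},{"rx":0,"ry":0,"rz":0,"x":0,"y":0,"z":1,"gripper":-0.7}]'
python3 -m inch '[{"rx":0,"ry":0,"rz":0,"x":0,"y":0,"z":1,"gripper":-0.7},{"rx":0,"ry":0,"rz":0,"x":0,"y":0,"z":1,"gripper":-0.7},{"rx":0,"ry":0,"rz":0,"x":0,"y":0,"z":0,"gripper":-0.7},{"rx":0,"ry":0,"rz":0,"x":0,"y":0,"z":0,"gripper":-0.7}]'
python3 - <<'E'
from h import *
to(*j2w(-.0383,.0070),.108)
c=cam("side");p=bot.get_state()["position"];q=proj(c,[p])[0].astype(int)
im=cv2.resize(c["pixels"][q[1]-20:q[1]+50,q[0]-40:q[0]+40],None,fx=8,fy=8,interpolation=cv2.INTER_NEAREST)
cv2.imwrite("pics/h.png",im)
h=np.r_[j2w(-.0383,.0070),.05]
for P in(p-[0,0,.0556],h): print(((proj(c,[P])[0]-[q[0]-40,q[1]-20]+.5)*8).round())
E
```

```text
time_s: 22.35
position: [0.5615, -0.1069, 0.2154]
ee_rot: [0.771, 0.637, 0.0, 0.0]
wrist_force: [-0.1, -0.2, -0.5]
finger_gap: 0.0205
gripper_force: 39.2
time_s: 23.15
position: [0.5537, 0.0559, 0.2155]
ee_rot: [0.771, 0.637, 0.0, 0.0]
wrist_force: [-0.1, 0.1, -1.0]
finger_gap: 0.0205
gripper_force: 39.2
time_s: 23.95
position: [0.549, 0.1572, 0.1549]
ee_rot: [0.771, 0.637, 0.0, 0.0]
wrist_force: [0.7, -1.3, 0.2]
finger_gap: 0.0208
gripper_force: 39.2
time_s: 24.35
position: [0.5491, 0.1566, 0.1157]
ee_rot: [0.771, 0.637, 0.0, 0.0]
wrist_force: [0.2, 0.3, 0.4]
finger_gap: 0.0204
gripper_force: 39.2
t 24.35 pos [0.5491 0.1566 0.1157] F [0.2 0.3 0.4] gap 0.0204 tray [-0.0391  0.005 ]
units xyz [ 0.11 -0.01  0.39] yaw -10.91 rz units None tilt deg 0.02
[340. 296.]
[338. 319.]
```

View pics/h.png

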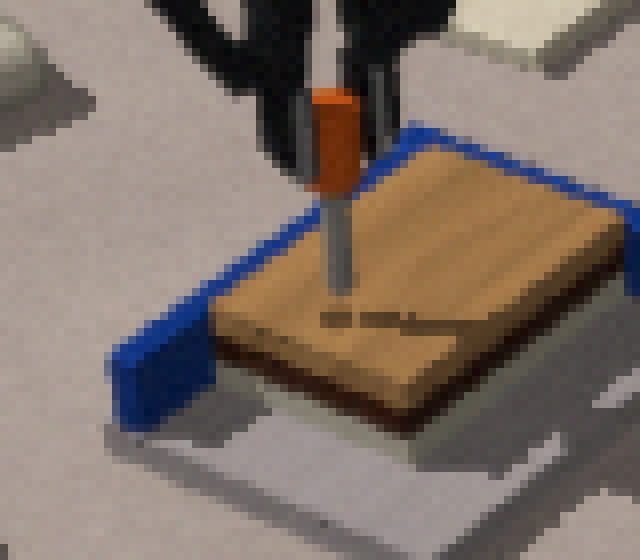

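The pin tip at (340,295) stands just above the board hole at (337,318), which was predicted at (338,319). I descend gently.

```bash
python3 -m inch '[{"rx":0,"ry":0,"rz":0,"x":0.11,"y":0,"z":0.3,"gripper":-0.7},{"rx":0,"ry":0,"rz":0,"x":0,"y":0,"z":0.2,"gripper":-0.7},{"rx":0,"ry":0,"rz":0,"x":0,"y":0,"z":0.2,"gripper":-0.7},{"rx":0,"ry":0,"rz":0,"x":0,"y":0,"z":0,"gripper":-0.7}]'
python3 -c "
from h import *
to(*j2w(-.0383,.0070),.0586)"
```

```text
time_s: 24.8
position: [0.549, 0.1587, 0.101]
ee_rot: [0.771, 0.637, -0.0, -0.0]
wrist_force: [-0.1, -0.1, -0.9]
finger_gap: 0.0206
gripper_force: 39.2
t 24.8 pos [0.549  0.1587 0.101 ] F [-0.1 -0.1 -0.9] gap 0.0206 tray [-0.0388  0.007 ]
units xyz [0.01 0.02 2.12] yaw -10.91 rz units None tilt deg 0.05
```

It is 4.6 mm below the board's top with no force, so the pin is in the hole.

```bash
python3 -m inch '[{"rx":0,"ry":0,"rz":0,"x":0,"y":0,"z":0.3,"gripper":-0.7},{"rx":0,"ry":0,"rz":0,"x":0,"y":0,"z":0.3,"gripper":-0.7},{"rx":0,"ry":0,"rz":0,"x":0,"y":0,"z":0.3,"gripper":-0.7},{"rx":0,"ry":0,"rz":0,"x":0,"y":0,"z":0,"gripper":-0.7}]'
python3 -m inch '[{"rx":0,"ry":0,"rz":0,"x":0,"y":0,"z":0.3,"gripper":-0.7},{"rx":0,"ry":0,"rz":0,"x":0,"y":0,"z":0.3,"gripper":-0.7},{"rx":0,"ry":0,"rz":0,"x":0,"y":0,"z":0.3,"gripper":-0.7},{"rx":0,"ry":0,"rz":0,"x":0,"y":0,"z":0,"gripper":-0.7}]'
python3 -c "
from h import *
to(*j2w(-.0383,.0070),.0586)"
```

```text
time_s: 25.2
position: [0.5487, 0.1588, 0.0824]
ee_rot: [0.771, 0.637, -0.001, -0.0]
wrist_force: [-0.6, -0.4, -0.5]
finger_gap: 0.0208
gripper_force: 39.2
time_s: 25.6
position: [0.5489, 0.1589, 0.0645]
ee_rot: [0.771, 0.637, -0.001, -0.0]
wrist_force: [-0.2, -0.1, -1.4]
finger_gap: 0.0205
gripper_force: 39.2
t 25.6 pos [0.5489 0.1589 0.0645] F [-0.2 -0.1 -1.4] gap 0.0205 tray [-0.0388  0.0073]
units xyz [-0.    0.03  0.29] yaw -10.91 rz units None tilt deg 0.07
```

```bash
python3 -m inch '[{"rx":0,"ry":0,"rz":0,"x":0,"y":0,"z":0.2,"gripper":-0.7},{"rx":0,"ry":0,"rz":0,"x":0,"y":0,"z":0.1,"gripper":-0.7},{"rx":0,"ry":0,"rz":0,"x":0,"y":0,"z":0.05,"gripper":-0.7},{"rx":0,"ry":0,"rz":0,"x":0,"y":0,"z":0,"gripper":-0.7}]'
```

```text
time_s: 26.0
position: [0.5492, 0.1586, 0.0587]
ee_rot: [0.771, 0.637, -0.0, -0.0]
wrist_force: [-2.5, -1.9, 2.8]
finger_gap: 0.0205
gripper_force: 39.6
```

Seated: there is light upward contact at the expected height. I release and go up.

```bash
python3 -m inch '[{"rx":0,"ry":0,"rz":0,"x":0,"y":0,"z":0,"gripper":-0.4},{"rx":0,"ry":0,"rz":0,"x":0,"y":0,"z":0,"gripper":0},{"rx":0,"ry":0,"rz":0,"x":0,"y":0,"z":0,"gripper":0.3},{"rx":0,"ry":0,"rz":0,"x":0,"y":0,"z":0,"gripper":0.3},{"rx":0,"ry":0,"rz":0,"x":0,"y":0,"z":-0.5,"gripper":0.3},{"rx":0,"ry":0,"rz":0,"x":0,"y":0,"z":-1,"gripper":0.3},{"rx":0,"ry":0,"rz":0,"x":0,"y":0,"z":-1,"gripper":0.3},{"rx":0,"ry":0,"rz":0,"x":0,"y":0,"z":-1,"gripper":0.3}]'
python3 -m inch '[{"rx":0,"ry":0,"rz":0,"x":0,"y":0,"z":-1,"gripper":0.3},{"rx":0,"ry":0,"rz":0,"x":0,"y":0,"z":-1,"gripper":0.3},{"rx":0,"ry":0,"rz":0,"x":0,"y":0,"z":-1,"gripper":0.3},{"rx":0,"ry":0,"rz":0,"x":-1,"y":0,"z":0,"gripper":0.3},{"rx":0,"ry":0,"rz":0,"x":-1,"y":0,"z":0,"gripper":0.3},{"rx":0,"ry":0,"rz":0,"x":-1,"y":0,"z":0,"gripper":0.3},{"rx":0,"ry":0,"rz":0,"x":-1,"y":0,"z":0,"gripper":0.3},{"rx":0,"ry":0,"rz":0,"x":0,"y":0,"z":0,"gripper":0.3}]'
python3 - <<'E'
from h import *
v=[cam("top"),cam("side")]
cv2.imwrite("pics/i.png",np.hstack([cv2.resize(c["pixels"][r:r+100,k:k+80],None,fx=5,fy=5,interpolation=cv2.INTER_NEAREST) for c,r,k in((v[0],150,225),(v[1],145,235))]))
s=bot.get_state();print(s["time_s"],s["position"].round(3),s["wrist_force"].round(1))
c=v[1];H=hsv(c);m=near(c,(H[...,0]<17)&(H[...,1]>195)&(H[...,2]>90),np.r_[j2w(-.0383,.007),.066],16)
r,k=np.nonzero(m);print("orange rows",r.min(),r.max(),"cols",k.min(),k.max())
for z in(.050,.060):
    q=render(c,knob([*j2w(-.0383,.007),z]))>.5;r,k=np.nonzero(q);print(z,r.min(),r.max(),k.min(),k.max())
E
```

```text
time_s: 26.8
position: [0.5497, 0.1588, 0.13]
ee_rot: [0.771, 0.637, 0.0, 0.0]
wrist_force: [0.1, 0.5, 0.6]
finger_gap: 0.0559
gripper_force: 0.0
time_s: 27.6
position: [0.5329, 0.0752, 0.1882]
ee_rot: [0.773, 0.634, -0.001, -0.0]
wrist_force: [0.1, 0.0, -0.4]
finger_gap: 0.0557
gripper_force: 0.0
27.7 [0.534 0.079 0.188] [-0.1  0.4  0.9]
orange rows 182 194 cols 261 268
0.05 182 195 261 268
0.06 179 193 260 268
```

View pics/i.png

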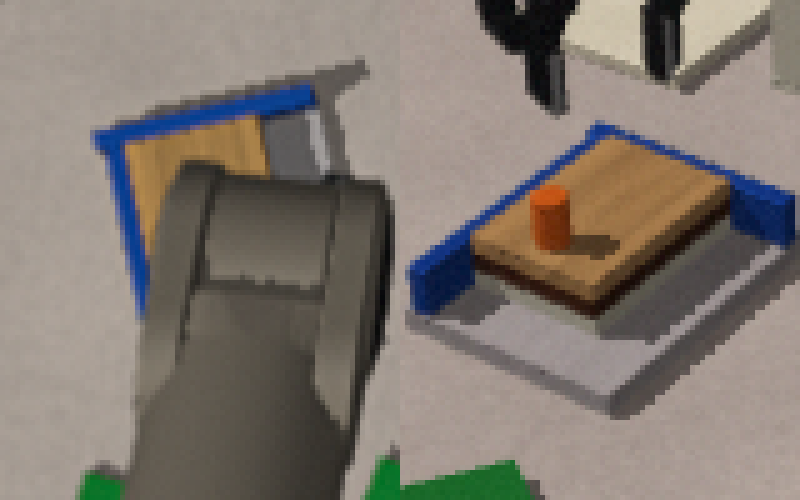

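The side view shows the orange knob at (550,220) resting on the oak board. Its rows match a knob bottom at z = 0.05, the pile is flush against both fences and the gripper is clear. I'm handing in.

```bash
python3 -c "
from workcell import job
print(job.close_job())"
```

```text
the job is handed in; nothing more can be done
None
```

The three boards are squared into the fence corner, and the pin is fully home with its knob on the oak board, released; I handed the job in at about 28 s, but no verdict came back.

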